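# Pack out the gap in a screen press and clamp the tablet

## Task

A tablet with a freshly glued screen lies in the bench press, and the gap between its pressing board and the raised pad has to be packed before the press can clamp it. Slide the white packers into the gap from the front one at a time, thinnest first, then the middle one, and the thickest if there is still room for it; lay each one that is too loose back flat on the bench, and leave the one that just fits lying on the board with its end showing past the far side of the pad. Then push the lever fully down so that the packer is clamped, and leave the tablet and the other things on the bench where they are.

Things in the scene. Friction and masses are not known exactly. Their poses are not given: they have to be found in the camera images.
- press_point (a point): Fixed point of the press where the axis of its round pad meets the top face of the plywood board below the pad, 40 mm above the bench. x points level into the press, from its open front to the column at the back; y to the left of that, z up. Lever raised, the gap from board to pad is unknown: 15 to 22 mm, set differently each time. Packers go in from the open front, along +x.
- press: Grey bench press, fixed; origin on the bench under the pad's axis, axes as press_point. Bed 255 (x, from -85) x 235 x 20 mm; column face 97 mm behind the pad's axis. The pad is black rubber, 40 mm across, 9 mm thick, edge rounded, on a steel spindle; it is sprung and yields upwards (3 N per mm, up to 12 mm).
- head_front (a point): Middle of the lower front edge of the press's head, which overhangs the pad: 25 mm in front of the pad's axis, 90 mm above press_point. The head is 66 mm wide and 82 mm tall. Axes as press_point.
- lever (a joint): Press lever: 0 rad raised (start), 0.85 rad fully down at its stop. It stays where it is left; pushing it down takes about 4 N at the knob, a little more when the pad presses. The full throw lowers the pad 5.5 mm, in proportion.
- lever_knob (a point): Centre of the lever's black ball knob, 34 mm across, at the end of a 12 mm bar on the press's right (-y) side. Pivot axis along press x, 52 mm right of the pad's axis, 140 mm above press_point. Raised, the knob is 132 mm out from the pivot and 72 mm above it; fully down, 141 mm out and 51 mm below. It is pushed down from above.
- board_top (a point): Centre of the top face of the pressing board: plywood, 115 (press x) x 180 x 12 mm, lying on a black tablet 135 x 200 x 8 mm. Board and tablet are one loose piece of 0.6 kg in a nest of low corner lugs on the bed; they need not be moved.
- packer_thin_center (a point): Centre of the thinnest of three white plastic packers: a flat plate 170 mm long (its x axis), 50 mm wide (y), 10 mm thick (z), lying flat on the bench, about 102 g. Either end may go in first; edges are rounded by 1.5 mm. To be in the gap its leading end must show past the far side of the pad (at least 20 mm beyond the pad's axis).
- packer_mid_center (a point): Centre of the middle of three white plastic packers: a flat plate 170 mm long (its x axis), 50 mm wide (y), 14 mm thick (z), lying flat on the bench, about 142 g. Either end may go in first; edges are rounded by 1.5 mm. To be in the gap its leading end must show past the far side of the pad (at least 20 mm beyond the pad's axis).
- packer_thick_center (a point): Centre of the thickest of three white plastic packers: a flat plate 170 mm long (its x axis), 50 mm wide (y), 18 mm thick (z), lying flat on the bench, about 183 g. Either end may go in first; edges are rounded by 1.5 mm. To be in the gap its leading end must show past the far side of the pad (at least 20 mm beyond the pad's axis).
- packer_thin: The same packer; origin at the centre of its underside, axes as its centre.
- packer_mid: The same packer; origin at the centre of its underside, axes as its centre.
- packer_thick: The same packer; origin at the centre of its underside, axes as its centre.
- cleaner: bystander: clear bottle of cleaner, 60 mm across, 150 mm tall; origin under its centre
- driver: bystander: screwdriver lying down, 190 mm long
- meter: bystander: grey hand multimeter, 150 x 75 x 32 mm, lying; origin under its centre
- handset: bystander: phone-sized slab, 145 x 70 x 8 mm; origin under its centre
- screw_tray: bystander: low metal tray with four compartments, 110 x 80 x 22 mm; origin under its centre
- tape: bystander: roll of amber tape lying flat, 90 mm across, 20 mm high; origin under its centre
- brush: bystander: brush lying down, 170 mm long
- pen_cup: bystander: dark metal cup with pens, 72 mm across, 95 mm high (pens to 150); origin under its centre
There are look-alikes about, which are no part of the job. What is shaped like the packer_mid but green is not meant.

How it is judged (in metres and radians):
On the way, in this order (a step that is already met when the one before it is completed fails the run):
1. the thinnest packer has been tried in the gap under the pad (x of packer_thin_center in the frame of press_point between -0.08 and 0 m and y of packer_thin_center in the frame of press_point between -0.02 and 0.02 m and z of packer_thin_center in the frame of press_point between 0.002 and 0.02 m), for 0.1 s.
2. then the middle packer has been tried in the gap under the pad, with the thinnest out of it (x of packer_mid_center in the frame of press_point between -0.08 and 0 m and y of packer_mid_center in the frame of press_point between -0.02 and 0.02 m and z of packer_mid_center in the frame of press_point between 0.002 and 0.02 m and height (world z) of packer_thin_center below 0.015 m and angle between packer_thin_center's own z axis and vertical below 0.1 rad), for 0.1 s.
At the end, for the whole second after the job is handed in: Lever down (over 0.78 rad); the middle or thickest packer flat on the board, its centre at most 68 mm in front of the pad's axis and within 20 mm sideways, released, at rest, clamped by the press with 1.5 to 18 N (only the one that just fits is); the other two packers flat on the bench (((x of packer_mid_center in the frame of press_point between -0.068 and 0 m and y of packer_mid_center in the frame of press_point between -0.02 and 0.02 m and z of packer_mid_center in the frame of press_point between 0.002 and 0.02 m and contact force between press and packer_mid between 1.5 and 18 N and (height (world z) of packer_thick_center below 0.015 m and angle between packer_thick_center's own z axis and vertical below 0.1 rad)) or (x of packer_thick_center in the frame of press_point between -0.068 and 0 m and y of packer_thick_center in the frame of press_point between -0.02 and 0.02 m and z of packer_thick_center in the frame of press_point between 0.002 and 0.02 m and contact force between press and packer_thick between 1.5 and 18 N and (height (world z) of packer_mid_center below 0.015 m and angle between packer_mid_center's own z axis and vertical below 0.1 rad))) and height (world z) of packer_thin_center below 0.015 m and angle between packer_thin_center's own z axis and vertical below 0.1 rad and value of joint lever above 0.78 rad and linear speed of each of packer_mid, packer_thick below 0.01 m/s); the robot touches nothing.
It fails at once if the tablet with its board was shoved or lifted out of its nest (over 10 mm) (distance of board_top from where it was at the start of the episode above 0.01 m).
It fails at once if a bystander was disturbed (moved over 40 mm) (distance of any of cleaner, driver, meter, handset, screw_tray, tape, brush, pen_cup from where it was at the start of the episode above 0.04 m).
It also fails if it takes over 72 s, if anything falls off the work surface, if the arm or the gripper's body presses on something with over 40 N, if the wrist force passes 120 N, or if a joint passes its speed limit or range.

## Robot

A 7-joint arm with a two-finger parallel gripper is mounted at the origin on the work surface. World frame = base frame: x ahead of the robot, y to its left, z up, the work surface at z = 0. Lengths are in mm, angles in rad, forces in N, time in s.
With the tool pointing down it reaches from about 400 to 875 mm from the base axis. Payload 4.4 kg.
Tool frame: the origin (TCP) lies at the very end of the fingers, on their centre line; the grasp point (between the pads) lies 19 mm behind it; y points along the fingers, z is the direction in which the jaws open and shut, and the axes are right-handed (so a half turn about y gives the same grasp; the last joint's range is limited). The gripper opens to 85 mm and grips with 20 to 120 N. Pads are 22 mm wide; open, the fingers measure 114 mm over their backs; the gripper's body (76 mm by 85 mm) begins 54 mm behind the grasp point. The pads swing forward as they close: fully open they stand 13 mm farther back than shut.
Start: joints at [-0.066, 0.628, 0.038, 1.517, -0.027, 0.996, -0.02], TCP at [650.014, 0.027, 231.313] pointing down, gripper open.
Joint ranges: [-3.06, 3.06], [-0.37, 2.12], [-1.25, 1.32], [0.18, 2.47], [-1.1, 4.24], [0.23, 1.98], [-2.94, 2.94]. Speed limits (rad/s): [2.57, 2.57, 3.14, 3.14, 3.14, 3.14, 3.14].

## Interface

Orientations are given as [roll, pitch, yaw] about the fixed x, y, z axes, in that order (R = Rz(yaw) Ry(pitch) Rx(roll)).
In Python, from cell import ctrl, imaging, finish_job gives the robot as it stands.
- The arm moves only by the shell command python3 -m inch 'ROWS'. ROWS is JSON, one flat list of numbers, 7 for each row, row after row: the opening, from 0 (shut) to 1 (fully open), then the shift along the tool's x, y, z in cm, then the turn, a rotation vector about the tool's x, y, z in degrees. A call has 1 to 12 rows; each row is the pose to reach, as a shift and turn from the pose commanded when the call began, along the tool's axes at that moment; what a row does not reach only later rows make up. A row lasts 1/10 s, in which the tool goes at most 50 mm and 8.59 degrees, less where a joint would pass 70% of its speed; a pose out of reach is approached as far as the arm can. A call with a gripper value outside its range is refused whole. The fingers move at their own pace and stop on an object; the grip force is fixed at half the most. Time passes only in rows, so rows that repeat a pose let the fingers close. It gives the time, the measured TCP pose, the force and the opening at its end, in the units of the state.
- ctrl.read_state(): the state, without advancing time (a new reading comes with each control period).
- imaging.get_image(name): name is "scene" or "side" or "wrist"; returns a dict with "img" (480x640x3 uint8, red, green, blue), "fx", "fy", "cx", "cy" (pixels), "dist" ([k1, k2, p1, p2, k3] as OpenCV has them; the pictures are not rectified), "R" (3x3) and "t" (3): a world point X has camera coordinates R X + t. Camera axes: x right, y down, z forward; pixel columns grow to the right and rows downward; lengths in mm; the calibration is good to about 2 mm. A picture is of the moment at which its call begins. There is no depth.
- finish_job(): hands the job in, once; it reports no verdict.
The state is a dict: "clock": time; "qpos": joint angles; "qd": joint speeds; "tau": joint torques, N m; "eef_pos": TCP position; "tool_rot": TCP orientation; "force": force on the tool from outside, world axes, zero at the start; "torque": the same for the moment, N m; "width": finger opening in mm.
Only numpy, scipy, OpenCV 4.12 (cv2) and the standard library are available. Lean on these libraries where they do the work, as an engineer would, in place of code of your own. Each camera call takes 0.05 s, during which the arm holds its last target.

## Working session

There is one attempt and no reset: what is moved stays moved. The work goes in short steps, Python scripts to look and compute and a shell command to move; the robot and the scene stay as the last step left them, time stands still between calls to the robot, and variables do not carry over. Pictures are saved under pics/ and viewed, and the job is handed in when it is done.

```bash
ls; mkdir -p pics; python3 - <<'E'
from cell import ctrl, imaging
import cv2,json,pickle
s=ctrl.read_state();print(s)
for n in ["scene","side","wrist"]:
    d=imaging.get_image(n);cv2.imwrite(f"pics/{n}0.png",d["img"][:,:,::-1]);pickle.dump(d,open(f"pics/{n}0.pkl","wb"))
    print(n,d["fx"],d["fy"],d["cx"],d["cy"],d["dist"],d["R"],d["t"])
E
```

```text
pics
{'clock': 0.0, 'qpos': array([-0.06581714,  0.62936387,  0.03842704,  1.51832831, -0.027002  ,
        0.996265  , -0.02002185]), 'qd': array([ 1.12033351e-03, -3.26126107e-04, -2.97857693e-04,  7.64195523e-05,
        1.07002709e-03,  4.09350790e-04, -5.76034281e-04]), 'tau': array([-1.11932164e-03, -5.63405585e+01,  1.22606792e+00, -1.93450052e+01,
        1.09587883e-02,  1.05136272e-02, -8.84369996e-06]), 'eef_pos': array([6.49406325e+02, 5.05432655e-02, 2.30389984e+02]), 'tool_rot': array([-1.57264330e+00, -1.38817842e-05, -1.57078916e+00]), 'force': array([ 0.3635828 ,  1.02673181, -0.24300773]), 'torque': array([-0.00037433, -0.03253604, -0.00712053]), 'width': 85.49178152488686}
scene 620.307028470042 620.307028470042 313.9885178926717 234.65986582144282 [0.04199913 0.         0.         0.         0.        ] [[ 0.22180197  0.97503927  0.01011491]
 [ 0.6772814  -0.14658874 -0.72097271]
 [-0.70149397  0.16676381 -0.69288963]] [ -92.92752693 -235.60346699 2391.61136975]
side 469.2220329464723 469.2220329464723 306.8068596544235 244.52760775688125 [-0.01288848  0.          0.          0.          0.        ] [[ 0.79737708 -0.60342814  0.00801744]
 [-0.42652368 -0.57291255 -0.69989197]
 [ 0.4269278   0.55465818 -0.71420372]] [-421.69861791  314.77568793  991.17746838]
wrist 374.75737770616763 374.75737770616763 322.4298709652866 240.4630992646988 [-0.00409812  0.          0.          0.          0.        ] [[ 9.99999233e-01  4.40211453e-05 -1.23784940e-03]
 [ 4.45490533e-04 -9.45275128e-01  3.26274017e-01]
 [-1.15574530e-03 -3.26274319e-01 -9.45274422e-01]] [-649.67734904  -42.72079149  380.62644457]
```

View pics/scene0.png

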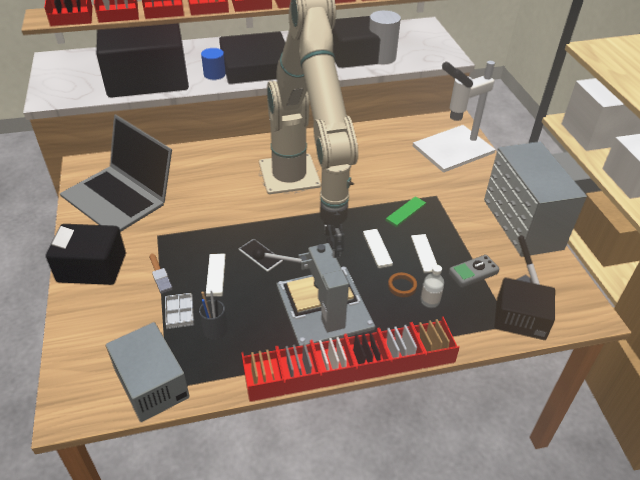

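View pics/side0.png

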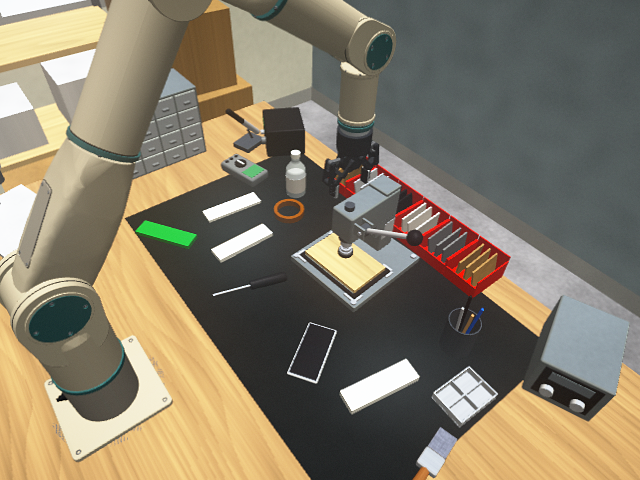

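View pics/wrist0.png

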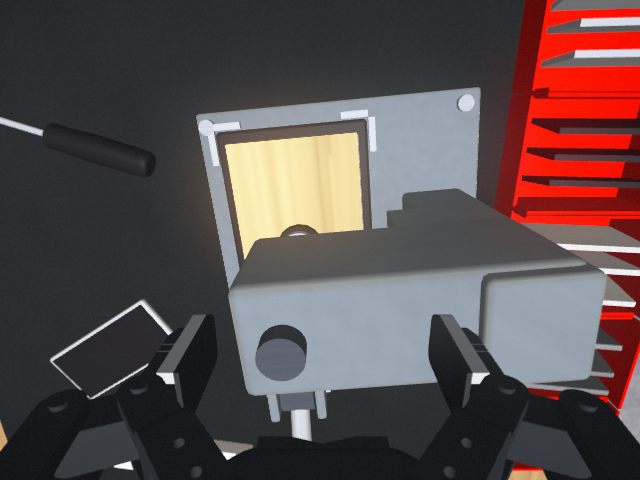

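```bash
cat > h.py <<'E'
import numpy as np,cv2,pickle
def load(n): return pickle.load(open(f"pics/{n}.pkl","rb"))
def K(d): return np.array([[d["fx"],0,d["cx"]],[0,d["fy"],d["cy"]],[0,0,1.]])
def ray(d,uv):
    p=cv2.undistortPoints(np.array(uv,float).reshape(-1,1,2),K(d),np.array(d["dist"])).reshape(-1,2)
    R=np.array(d["R"]);t=np.array(d["t"])
    return -R.T@t, np.c_[p,np.ones(len(p))]@R
def onz(d,uv,z):
    c,r=ray(d,uv); s=(z-c[2])/r[:,2]; return c+s[:,None]*r
def proj(d,X):
    R=np.array(d["R"]);t=np.array(d["t"])
    return cv2.projectPoints(np.array(X,float).reshape(-1,3),cv2.Rodrigues(R)[0],t,K(d),np.array(d["dist"]))[0].reshape(-1,2)
def tri(d1,u1,d2,u2):
    c1,r1=ray(d1,[u1]);c2,r2=ray(d2,[u2]);r1=r1[0]/np.linalg.norm(r1);r2=r2[0]/np.linalg.norm(r2)
    A=np.c_[r1,-r2];s=np.linalg.lstsq(A,c2-c1,rcond=None)[0]
    a=c1+s[0]*r1;b=c2+s[1]*r2;return (a+b)/2,np.linalg.norm(a-b)
def crop(d,x,y,w,h,k,f): cv2.imwrite(f,cv2.resize(d["img"][y:y+h,x:x+w,::-1],None,fx=k,fy=k,interpolation=cv2.INTER_CUBIC))
E
python3 - <<'E'
from h import *
d=load("side0"); 
a=d["img"][:,:,::-1]
def c(x,y,w=100,h=75): return cv2.resize(a[y:y+h,x:x+w],(400,300),interpolation=cv2.INTER_CUBIC)
cv2.imwrite("pics/c1.png",np.vstack([np.hstack([c(185,170),c(192,205)]),np.hstack([c(330,345),c(300,180,130,98)])]))
for n in ["side0","scene0"]:
    d=load(n);im=d["img"].astype(int);m=((im.min(2)>175)&(im.max(2)-im.min(2)<35)).astype(np.uint8)
    for ct in cv2.findContours(m,cv2.RETR_EXTERNAL,cv2.CHAIN_APPROX_NONE)[0]:
        if cv2.contourArea(ct)>150:
            r=cv2.minAreaRect(ct);print(n,cv2.contourArea(ct),np.round(r[0]))
E
```

```text
side0 405.0 [431. 460.]
side0 1813.5 [466. 393.]
side0 1666.0 [380. 384.]
side0 2268.0 [110. 393.]
side0 724.5 [242. 241.]
side0 3094.5 [513. 259.]
side0 572.0 [231. 206.]
side0 1658.5 [ 10. 219.]
side0 321.0 [418. 182.]
side0 595.5 [317. 115.]
side0 761.5 [12. 98.]
side0 1094.0 [71. 68.]
side0 693.5 [42.  8.]
scene0 401.5 [178. 310.]
scene0 573.0 [215. 273.]
scene0 518.5 [425. 253.]
scene0 492.5 [377. 247.]
scene0 242.5 [ 63. 237.]
scene0 304.0 [628. 147.]
scene0 1785.5 [454. 146.]
scene0 569.0 [599.  92.]
scene0 6145.5 [144.  71.]
scene0 3483.0 [402.  46.]
scene0 275.5 [385.  17.]
```

View pics/c1.png

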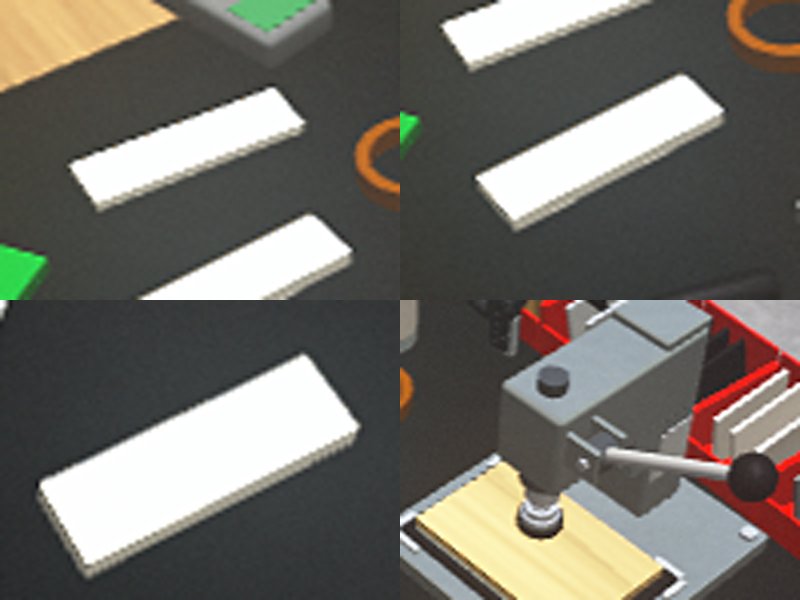

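```bash
python3 - <<'E'
from h import *
P={"A":((231,206),(425,253)),"B":((242,241),(377,247)),"C":((380,384),(215,273))}
def blob(d,uv,thr):
    im=cv2.GaussianBlur(d["img"],(3,3),0).astype(int)
    m=((im.min(2)>thr)&(im.max(2)-im.min(2)<45)).astype(np.uint8)
    n,l=cv2.connectedComponents(m); k=l[uv[1],uv[0]]
    ct=max(cv2.findContours((l==k).astype(np.uint8),cv2.RETR_EXTERNAL,cv2.CHAIN_APPROX_NONE)[0],key=cv2.contourArea)
    return ct
S=load("side0");C=load("scene0")
for k,(a,b) in P.items():
    for nm,d,uv in(("side",S,a),("scene",C,b)):
        for thr in (70,200):
            ct=blob(d,uv,thr)
            for z in (10,14,18):
                X=onz(d,ct.reshape(-1,2),z)[:,:2].astype(np.float32)
                r=cv2.minAreaRect(X); print(k,nm,thr,z,np.round(r[0],1),np.round(r[1],1),round(r[2],1)) if z==14 or thr>100 else 0
E
```

```text
A side 70 14 [486.8 272.9] [267.7 183.1] 70.2
A side 200 10 [516.2 355.6] [ 48.4 168.1] 85.1
A side 200 14 [514.2 351.4] [ 48.2 167.4] 85.1
A side 200 18 [512.1 347.1] [ 47.9 166.6] 85.1
A scene 70 14 [596.  341.7] [ 90.  328.1] 77.3
A scene 200 10 [523.6 355.7] [ 54.5 170. ] 88.8
A scene 200 14 [527.2 353.8] [ 54.3 169.5] 88.8
A scene 200 18 [530.8 351.9] [ 54.2 169. ] 88.8
B side 70 14 [486.8 272.9] [267.7 183.1] 70.2
B side 200 10 [463.  210.7] [168.7  48.6] 0.8
B side 200 14 [461.2 207.1] [167.9  48.4] 0.8
B side 200 18 [459.4 203.5] [167.2  48.1] 0.8
B scene 70 14 [470.2 206. ] [192.2  65.5] 1.3
B scene 200 10 [462.6 208.6] [165.9  47.2] 0.9
B scene 200 14 [466.4 207.1] [165.4  47. ] 0.9
B scene 200 18 [470.2 205.6] [165.   46.9] 0.9
C side 70 14 [ 469.2 -335.7] [ 60.6 179.3] 80.0
C side 200 10 [ 472.5 -333.1] [ 49.6 169.9] 80.0
C side 200 14 [ 470.6 -334.4] [ 49.4 169.1] 80.0
C side 200 18 [ 468.8 -335.6] [ 49.2 168.4] 80.0
C scene 70 14 [ 516.2 -349.5] [ 68.6 281.2] 79.3
C scene 200 10 [ 465.8 -336.7] [ 46.5 166.8] 80.0
C scene 200 14 [ 469.6 -336.7] [ 46.4 166.3] 80.0
C scene 200 18 [ 473.4 -336.7] [ 46.3 165.8] 80.0
```

```bash
python3 - <<'E'
from h import *
S=load("side0"); g=S["img"].min(2).astype(float)
# along near long side: sample pts, integrate face profile along projected vertical
Q={"A":((515,354),90-4.9+0),"B":((462,208),90.8-90),"C":((470,-335),80)}
ang={"A":85.1+90-90,"B":0.8,"C":80}
import math
for k,(x,y),a in (("A",(515,354),85.1-90+90),("B",(462,208),.8),("C",(470,-335),80)):
    pass
# long axis dirs: from image: find
P={"A":(231,206),"B":(242,241),"C":(380,384)}
for k,uv in P.items():
    im=cv2.GaussianBlur(S["img"],(3,3),0).min(2)
    m=(im>200).astype(np.uint8);n,l=cv2.connectedComponents(m)
    ct=max(cv2.findContours((l==l[uv[1],uv[0]]).astype(np.uint8),0,1)[0],key=cv2.contourArea).reshape(-1,2)
    X=onz(S,ct,14)[:,:2].astype(np.float32);c,sz,_=cv2.minAreaRect(X)
    bx=cv2.boxPoints(cv2.minAreaRect(X))
    # edge pairs; choose long edges, nearest camera
    cam=-S["R"].T@S["t"]
    E=[(bx[i],bx[(i+1)%4]) for i in range(4)];E.sort(key=lambda e:-np.linalg.norm(e[0]-e[1]))
    e=min(E[:2],key=lambda e:np.linalg.norm((e[0]+e[1])/2-cam[:2]))
    print(k,"edge",e[0],e[1],"ang",math.degrees(math.atan2(*(e[1]-e[0])[::-1])))
    prof=[]
    for t in np.linspace(.1,.9,60):
        p=np.r_[e[0]*(1-t)+e[1]*t,14]
        zz=np.arange(34,-36,-1.)
        uvp=proj(S,np.c_[np.tile(p[:2],(len(zz),1)),zz]).astype(np.float32)
        prof.append(cv2.remap(g.astype(np.float32),uvp[:,0].reshape(1,-1),uvp[:,1].reshape(1,-1),1)[0])
    pr=np.mean(prof,0);print(np.round(pr[::2]).astype(int))
E
```

```text
A edge [428.72012 334.59372] [595.4757 320.1696] ang -4.943702578610991
[253 253 253 253 254 254 254 255 254 240 202 166 151 133 102  77  69  69
  70  70  71  71  71  71  71  71  71  71  71  71  71  71  71  71  71]
B edge [377.61548 181.78362] [545.53217 184.1107 ] ang 0.7939875072618692
[253 253 253 253 254 254 254 255 254 240 201 163 150 151 149 133 102  75
  64  63  64  65  65  65  65  64  64  64  64  64  64  64  64  64  63]
C edge [ 383.05618 -343.94827] [ 549.61035 -373.45126] ang -10.045033321338025
[253 253 254 254 254 255 255 255 249 231 201 170 151 145 144 140 131 115
  93  72  59  53  52  53  54  54  54  54  54  54  54  54  53  53  53]
```

```bash
python3 - <<'E'
from h import *
W=load("wrist0");S=load("side0");C=load("scene0")
crop(W,180,80,200,150,4,"pics/c2.png")
crop(S,280,190,160,120,5,"pics/c3.png")
crop(C,260,230,130,110,5,"pics/c4.png")
a=onz(W,[(197,115),(480,88)],20);print(a,np.linalg.norm(a[1]-a[0]))
E
```

```text
[[537.54346692  80.64252444  20.        ]
 [787.45577685 103.08979046  20.        ]] 250.9183978999383
```

View pics/c2.png

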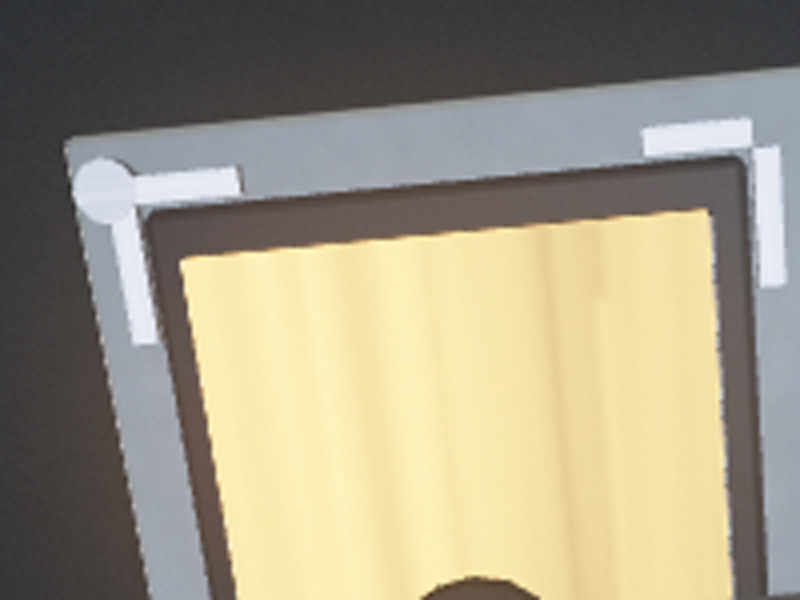

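View pics/c3.png

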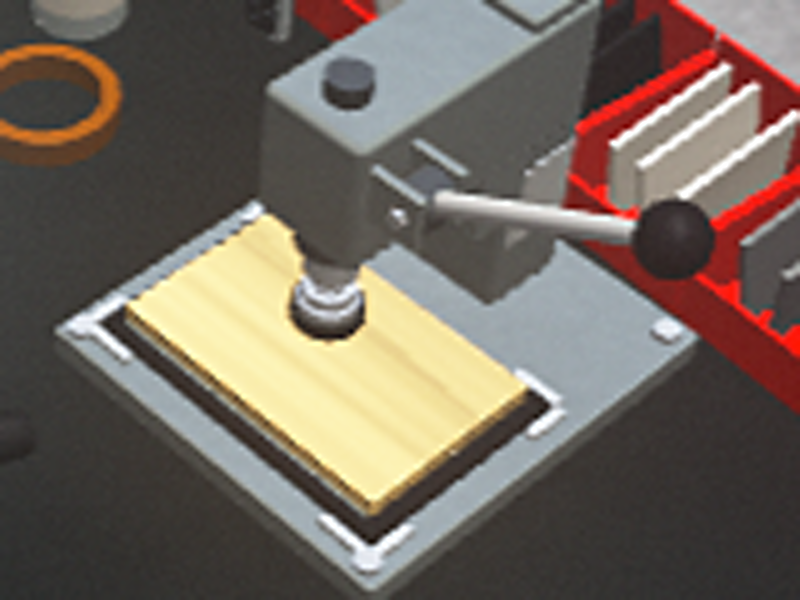

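View pics/c4.png

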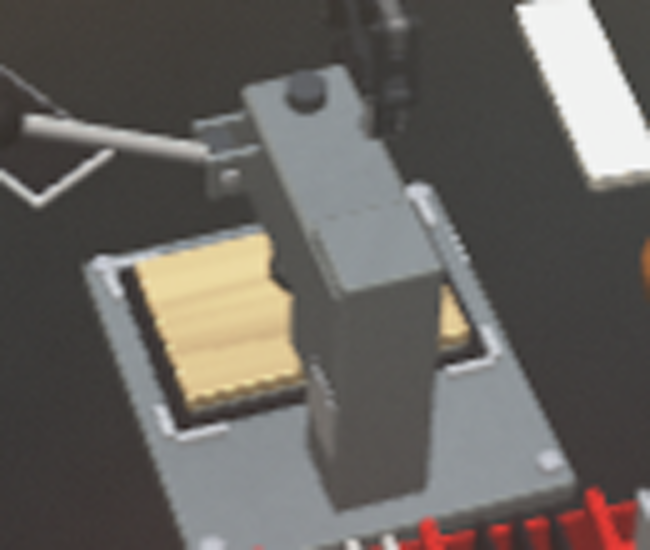

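```bash
python3 - <<'E'
from h import *
W=load("wrist0");S=load("side0");C=load("scene0")
B=np.array([[-85,117.5],[-85,-117.5],[170,-117.5],[170,117.5]])
def fit(src,dst):
    sc=src.mean(0);dc=dst.mean(0);H=(src-sc).T@(dst-dc);th=np.arctan2(H[0,1]-H[1,0],H[0,0]+H[1,1])
    R=np.array([[np.cos(th),-np.sin(th)],[np.sin(th),np.cos(th)]]);t=dc-R@sc
    return th,t,np.linalg.norm(dst-(src@R.T+t),axis=1)
s=onz(S,[(291.4,255.8),(354.6,306.6),(419,257.6)],20)[:,:2]
print("side bed",s,fit(B[:3],s))
w=onz(W,[(196.5,115),(480,88)],20)[:,:2];print("wrist bed",fit(B[[0,3]],w))
c=onz(C,[(260+85/5,230+268/5),(260+575/5,230+490/5)],20)[:,:2];print("scene",fit(B[[0*0+1,3]],c))
print("board side",onz(S,[(305,251.6),(354.4,291.6),(385.4,267.6)],40))
print("board wrist",onz(W,[(180+180/4,80+260/4),(180+710/4,80+210/4)],40))
# pad underside front/bottom
print("knob", tri(S,(280+673/5,190+238/5),C,(260+0/5,230+112/5)))
E
```

```text
side bed [[ 534.13434106   75.07117116]
 [ 558.25715162 -151.86117793]
 [ 802.03243567 -132.72262743]] (np.float64(0.08796898075676979), array([628.03363311, -30.8223268 ]), array([3.84372255, 5.7422825 , 5.67076075]))
wrist bed (np.float64(0.08941941503895462), array([630.43838853, -28.95947945]), array([1.81789656, 1.81789656]))
scene (np.float64(0.07722482567242825), array([638.36359124, -30.42795031]), array([1.8280217, 1.8280217]))
board side [[ 560.85034071   50.65774213   40.        ]
 [ 576.45093378 -127.87731248   40.        ]
 [ 691.09843459 -116.38720932   40.        ]]
board wrist [[565.48985402  56.19173177  40.        ]
 [679.71008082  66.58746855  40.        ]]
knob (array([ 644.80223529, -210.25647631,  251.43485917]), np.float64(4.395918692253875))
```

Candidates: white plates at side px A (231,206), B (242,241), C (380,384). The green plate at (165,233) and the white-rimmed handset at (313,352) are ruled out. In the crop, the side faces come out at about 10, 14 and 18 mm, so A is thin, B is mid and C is thick. The press is at about (630,-30) with yaw about 5°. Next I move over A with the tool turned along it.

```bash
python3 -m inch '[1,-36,5,-21.5,0,-85,0, 1,-36,5,-21.5,0,-85,0, 1,-36,5,-21.5,0,-85,0, 1,-36,5,-21.5,0,-85,0, 1,-36,5,-21.5,0,-85,0, 1,-36,5,-21.5,0,-85,0, 1,-36,5,-21.5,0,-85,0, 1,-36,5,-21.5,0,-85,0, 1,-36,5,-21.5,0,-85,0, 1,-36,5,-21.5,0,-85,0, 1,-36,5,-21.5,0,-85,0]'
cat >> h.py <<'E'
def grab(n,name):
    from cell import imaging
    d=imaging.get_image(n);pickle.dump(d,open(f"pics/{name}.pkl","wb"));cv2.imwrite(f"pics/{name}.png",d["img"][:,:,::-1]);return d
def whites(d,z,amin=1500,thr=200):
    im=cv2.GaussianBlur(d["img"],(3,3),0).astype(int)
    m=((im.min(2)>thr)&(im.max(2)-im.min(2)<45)).astype(np.uint8)
    for ct in cv2.findContours(m,0,1)[0]:
        if cv2.contourArea(ct)>amin:
            px=cv2.minAreaRect(ct)[0]
            r=cv2.minAreaRect(onz(d,ct.reshape(-1,2),z)[:,:2].astype(np.float32));print(np.round(px),np.round(r[0],1),np.round(r[1],1),round(r[2],1))
E
python3 -c "
from h import *
d=grab('wrist','w1')
for z in(10,14): whites(d,z)
from cell import ctrl
s=ctrl.read_state();print(s['eef_pos'],np.degrees(s['tool_rot']),s['clock'],s['force'])"
```

```text
clock: 1.25
eef_pos: [434.3, 360.6, 180.9]
tool_rot: [-1.571, 0.001, -0.085]
force: [0.8, -1.1, 0.2]
width: 85.3
[331. 294.] [517.5 360.3] [ 47.9 167.5] 85.1
[157. 249.] [464.6 209.6] [169.6  48.8] 1.0
[331. 294.] [515.4 360.4] [ 47.2 165.3] 85.1
[157. 249.] [463.1 211.6] [167.4  48.2] 1.0
[435.00648751 359.695559   180.97771226] [-9.00325040e+01  2.90018909e-02 -5.15876931e+00] 1.3 [-0.32252808 -0.00323146 -0.11713401]
```

View pics/w1.png

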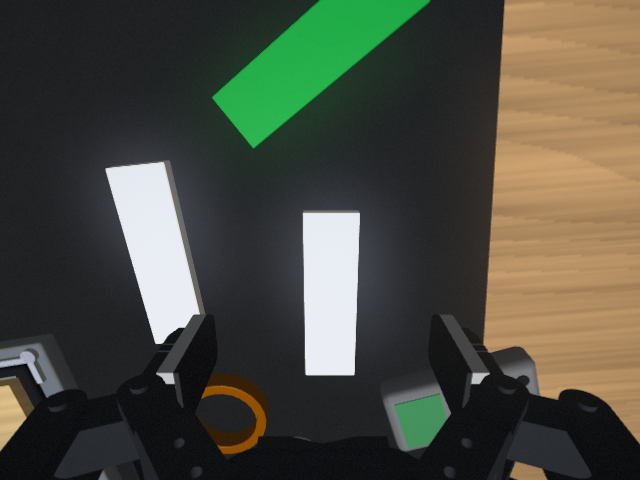

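View: thin packer (A) at px (331,294), mid at (157,249), green decoy at the top. Descending on the near end of A.

```bash
python3 -m inch '[1,1.5,5,0.75,0,0,0, 1,1.5,10,0.75,0,0,0, 1,1.5,15,0.75,0,0,0, 1,1.5,17.0,0.75,0,0,0, 1,1.5,17.6,0.75,0,0,0, 1,1.5,17.6,0.75,0,0,0]'; python3 -m inch '[0,0,0,0,0,0,0, 0,0,0,0,0,0,0, 0,0,0,0,0,0,0, 0,0,0,0,0,0,0, 0,0,0,0,0,0,0,0,0,0,0,0,0,0]'; python3 -c "
from h import *
grab('wrist','w2');grab('side','s2')"
```

```text
clock: 1.9
eef_pos: [451.0, 365.4, 4.9]
tool_rot: [-1.572, 0.0, -0.09]
force: [-0.7, 0.4, -0.1]
width: 85.7
clock: 2.5
eef_pos: [453.7, 368.4, 10.0]
tool_rot: [-1.565, -0.006, -0.088]
force: [-1.3, -3.7, 27.5]
width: -0.2
```

View pics/w2.png

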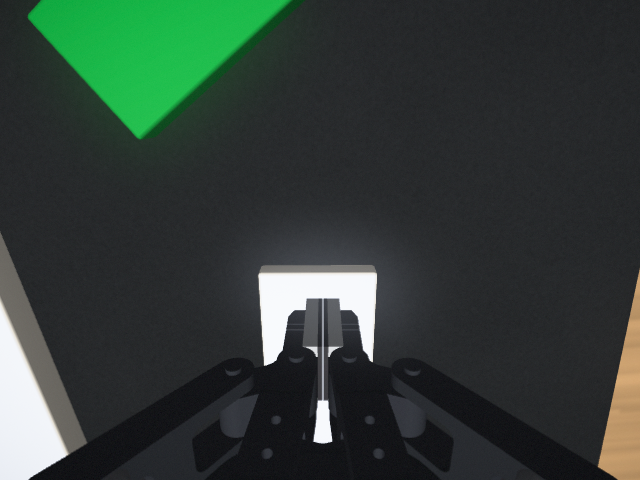

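The open fingertips sit higher than the TCP, so they closed on top of the packer. I lift, reopen and go lower.

```bash
python3 -m inch '[0,0,-3,0,0,0,0, 1,0,-3.5,0,0,0,0, 1,0,-3.5,0,0,0,0, 1,0,-3.5,0,0,0,0, 1,0,-3.5,0,0,0,0,1,0,-3.5,0,0,0,0]'; python3 -c "
from h import *
d=grab('wrist','w3');whites(d,10)"
```

```text
clock: 3.2
eef_pos: [450.1, 365.8, 39.5]
tool_rot: [-1.572, 0.001, -0.087]
force: [-0.6, 0.4, 0.4]
width: 72.3
[325. 348.] [492.7 362.7] [ 48.4 118.7] 85.1
[ 20. 301.] [456.  207.8] [153.1  49.8] 0.9
```

View pics/w3.png

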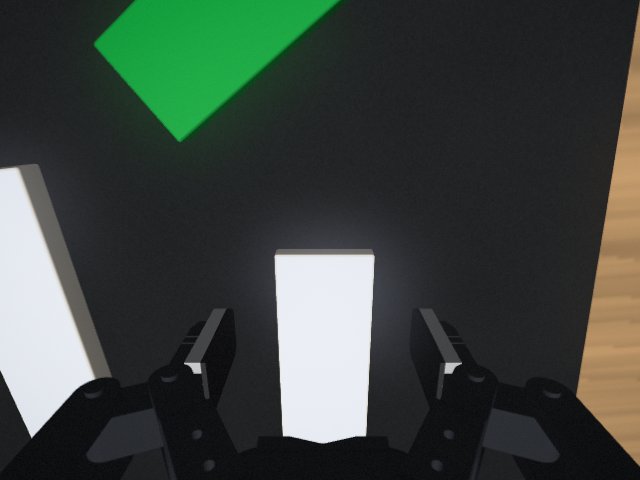

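```bash
python3 -m inch '[0.8,0,2.5,0,0,0,0, 0.8,0,3.7,0,0,0,0, 0.8,0,4.2,0,0,0,0, 0.8,0,4.2,0,0,0,0]'; python3 -m inch '[0,0,0,0,0,0,0, 0,0,0,0,0,0,0, 0,0,0,0,0,0,0,0,0,0,0,0,0,0]'
```

```text
clock: 3.65
eef_pos: [450.0, 365.8, -2.6]
tool_rot: [-1.572, 0.001, -0.087]
force: [0.4, -0.1, 0.5]
width: 68.2
clock: 4.05
eef_pos: [451.0, 366.8, -0.7]
tool_rot: [-1.57, -0.001, -0.087]
force: [-1.0, 0.2, 5.9]
width: 48.2
```

```bash
python3 -m inch '[0,0,-3.5,0,0,0,0, 0,0,-7,0,0,0,0, 0,2.4,-7,-41.2,0,-10,0, 0,2.4,-7,-41.2,0,-10,0, 0,2.4,-7,-41.2,0,-10,0, 0,2.4,-7,-41.2,0,-10,0, 0,2.4,-7,-41.2,0,-10,0, 0,2.4,-7,-41.2,0,-10,0, 0,2.4,-7,-41.2,0,-10,0, 0,2.4,-7,-41.2,0,-10,0, 0,2.4,-7,-41.2,0,-10,0, 0,2.4,-7,-41.2,0,-10,0]'; python3 -c "
from h import *
grab('side','s4');d=load('s4');crop(d,180,150,240,180,3,'pics/s4c.png');d=grab('wrist','w4')"
```

```text
clock: 5.25
eef_pos: [438.0, -49.8, 68.2]
tool_rot: [-1.572, 0.001, 0.081]
force: [-0.3, 0.7, -1.3]
width: 47.8
```

View pics/s4c.png

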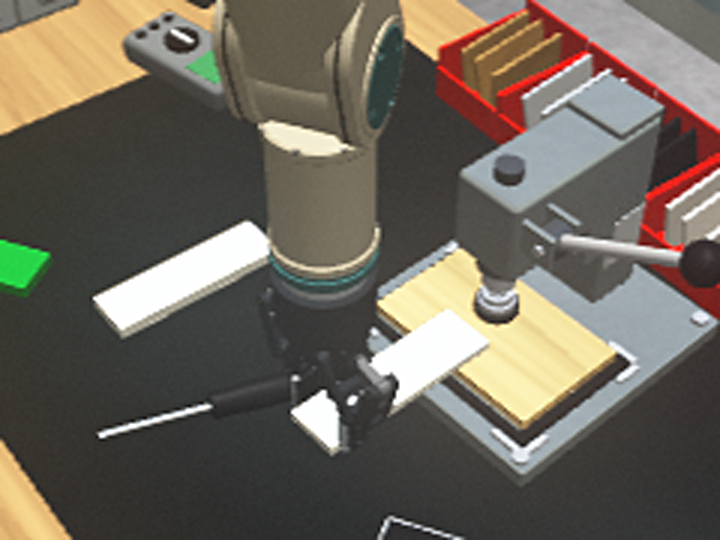

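View pics/w4.png

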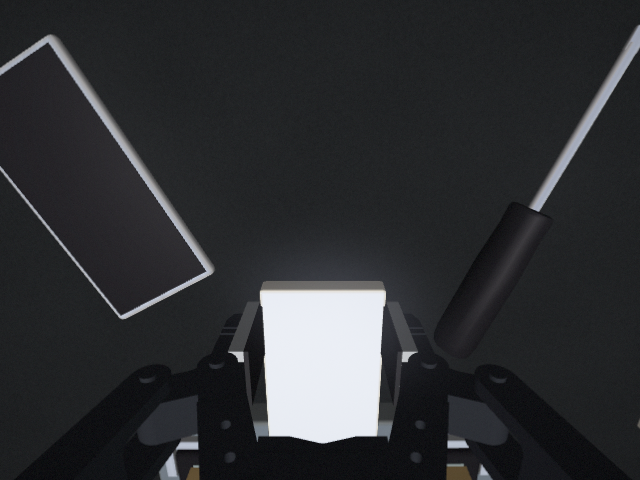

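```bash
cat >> h.py <<'E'
def draw(name,g,yaw,zbot,th,out,box=(180,150,240,180,3),lead=153,trail=17):
    d=load(name);im=d["img"][:,:,::-1].copy();x,y,w,h,k=box
    c,s=np.cos(yaw),np.sin(yaw)
    big=cv2.resize(im[y:y+h,x:x+w],None,fx=k,fy=k,interpolation=cv2.INTER_CUBIC)
    for z,col in((zbot,(0,0,255)),(zbot+th,(255,0,0))):
        P=[[g[0]+c*a-s*b,g[1]+s*a+c*b,z] for a,b in((lead,25),(lead,-25),(-trail,-25),(-trail,25))]
        u=(proj(d,P)-[x,y]+.5)*k
        cv2.polylines(big,[np.int32(u*8)],True,col,1,cv2.LINE_AA,3)
    cv2.imwrite(out,big)
E
python3 -c "
from h import *
draw('s4',(438,-49.8),.085,69,10,'pics/s4d.png',(260,220,130,97,6))"
```

```text
(no output)
```

View pics/s4d.png

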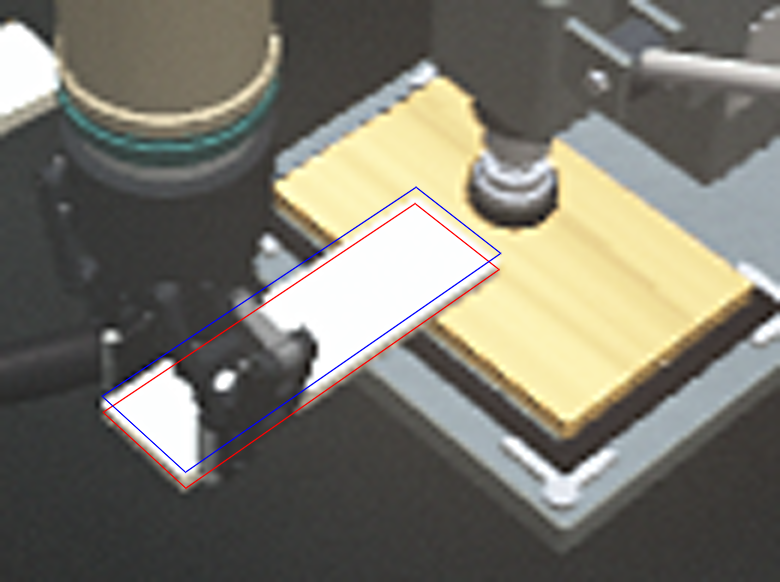

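```bash
python3 -c "
from h import *
d=load('s4');im=d['img'][:,:,::-1].copy();x,y,w,h,k=300,190,130,97,6
big=cv2.resize(im[y:y+h,x:x+w],None,fx=k,fy=k,interpolation=cv2.INTER_CUBIC)
yaw=.089;c,s=np.cos(yaw),np.sin(yaw)
def T(p): p=np.array(p,float);return np.c_[630.4+c*p[:,0]-s*p[:,1],-29+s*p[:,0]+c*p[:,1],p[:,2]]
t=np.linspace(0,6.283,60)
def pl(p,col): cv2.polylines(big,[np.int32((proj(d,T(p))-[x,y]+.5+[0,1.5])*k*8)],True,col,1,cv2.LINE_AA,3)
for z,col in((57,(0,0,255)),(66,(255,0,0))): pl(np.c_[20*np.cos(t),20*np.sin(t),z+0*t],col)
pl([[-57.5,90,40],[-57.5,-90,40],[57.5,-90,40],[57.5,90,40]],(0,200,0))
pl([[-85,117.5,20],[-85,-117.5,20],[170,-117.5,20],[170,117.5,20]],(255,0,255))
cv2.imwrite('pics/s4e.png',big)"
```

```text
(no output)
```

View pics/s4e.png

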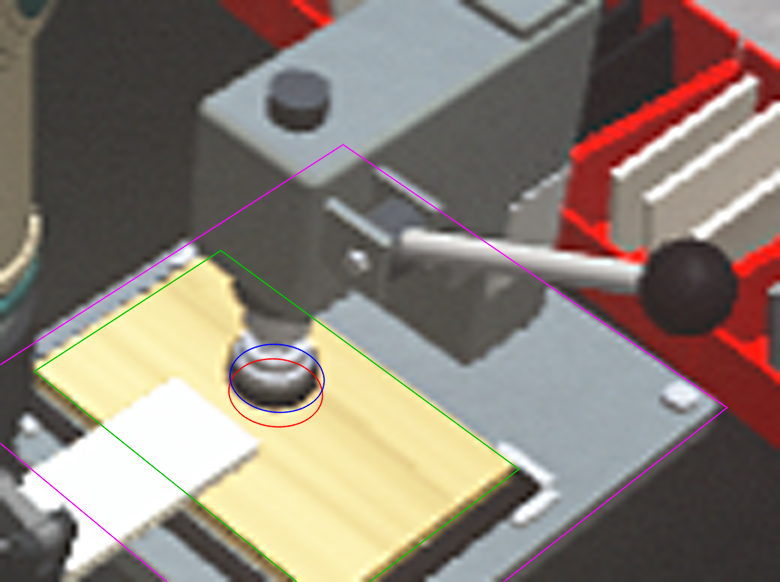

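```bash
python3 -m inch '[0,0,1.5,0.3,0,0,0, 0,0,2.6,0.3,0,0,0, 0,0.5,2.6,0.3,0,0,0, 0,1.5,2.6,0.3,0,0,0, 0,2.5,2.6,0.3,0,0,0, 0,3.2,2.6,0.3,0,0,0]'; python3 -c "
from h import *
grab('side','s5');d=load('s5');crop(d,260,190,140,105,6,'pics/s5c.png')"
```

```text
clock: 5.95
eef_pos: [472.5, -39.9, 42.9]
tool_rot: [-1.57, -0.003, 0.088]
force: [-0.3, 0.8, -1.7]
width: 48.3
```

View pics/s5c.png

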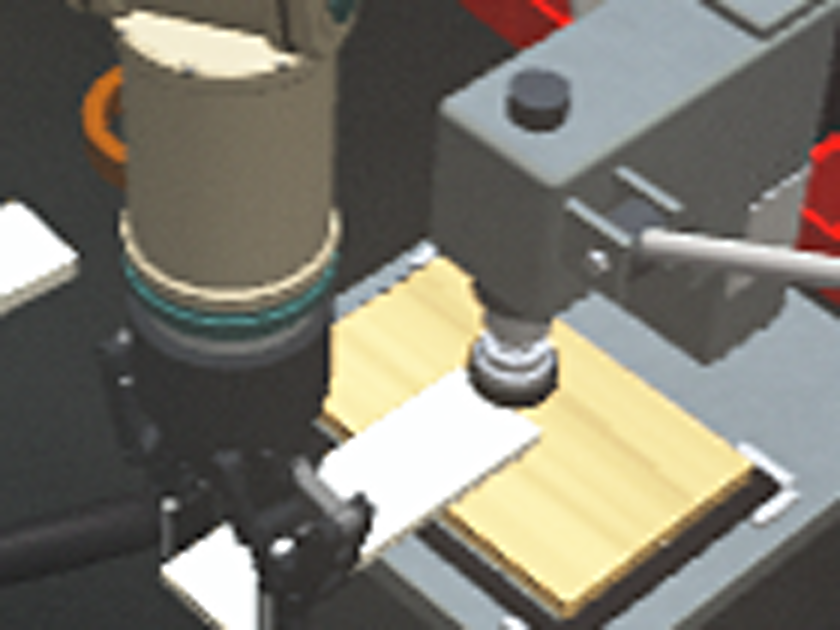

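```bash
python3 -m inch '[0,1,0,-0.1,0,0,0, 0,2,0,-0.2,0,0,0, 0,3,0,-0.3,0,0,0, 0,3.4,0,-0.3,0,0,0, 0,3.4,0,-0.3,0,0,0, 0,3.4,0,-0.3,0,0,0]'; python3 -c "
from h import *
grab('side','s6');d=load('s6');crop(d,260,190,140,105,6,'pics/s6c.png')"
```

```text
clock: 6.6
eef_pos: [503.9, -40.6, 42.2]
tool_rot: [-1.571, 0.001, 0.087]
force: [0.4, 0.0, -1.3]
width: 48.2
```

View pics/s6c.png

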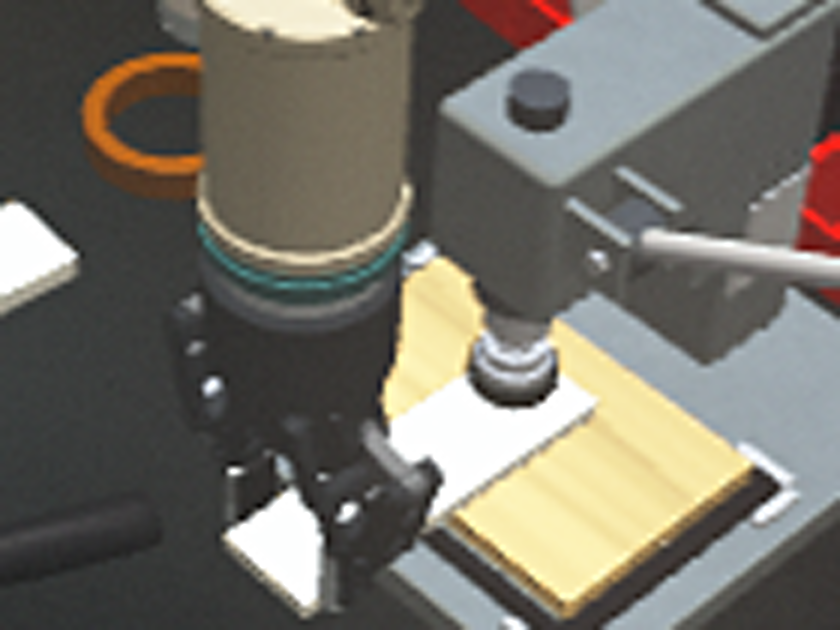

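Thin packer is in the gap: its leading end shows past the pad at crop (590,400). Daylight is clearly visible above it, so it's too loose. Returning it.

```bash
python3 -m inch '[0,-3.5,0,0,0,0,0, 0,-7.2,0,0,0,0,0, 0,-7.2,-2.5,4,0,0,0, 0,-5,-2.5,9,0,3,0, 0,-4,-2.5,14,0,5,0, 0,-2,-2.5,19,0,10,0, 0,-1.8,-2.5,24,0,10,0, 0,-1.8,-2.5,29,0,10,0, 0,-1.8,-2.5,34,0,10,0, 0,-1.8,-2.5,38,0,10,0, 0,-1.8,-2.5,41,0,10,0, 0,-1.8,-2.5,41,0,10,0]'; python3 -c "
from h import *
grab('side','s7');d=load('s7');crop(d,170,150,160,120,5,'pics/s7c.png')"
```

```text
clock: 7.85
eef_pos: [448.2, 373.4, 67.7]
tool_rot: [-1.565, 0.001, -0.079]
force: [-0.3, -0.7, -1.2]
width: 48.0
```

View pics/s7c.png

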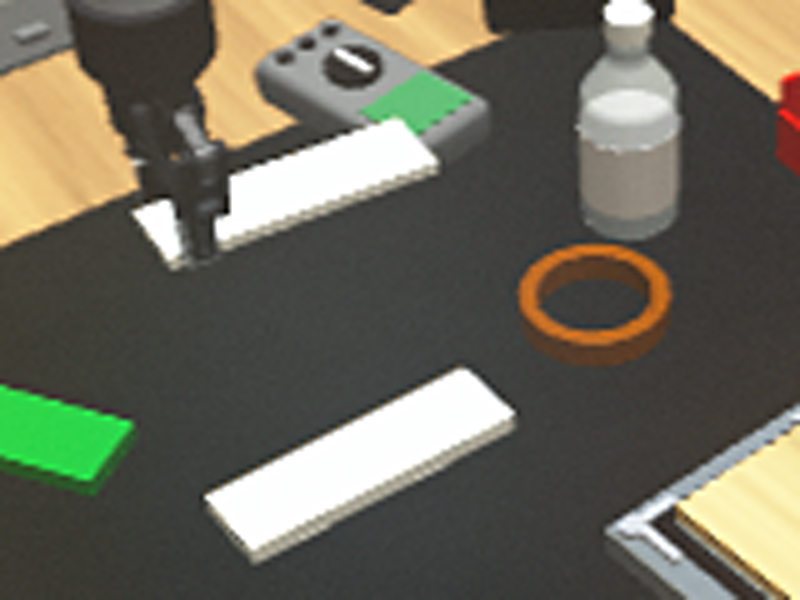

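```bash
python3 -m inch '[0,0,4,0,0,0,0, 0,0,6,0,0,0,0, 0,0,6.7,0,0,0,0, 0,0,6.7,0,0,0,0]';  python3 -m inch '[0.8,0,0,0,0,0,0, 0.8,0,0,0,0,0,0, 0.8,0,0,0,0,0,0, 0.8,0,-4,0,0,0,0,0.8,0,-8,0,0,0,0]'
```

```text
clock: 8.3
eef_pos: [450.5, 363.9, 0.3]
tool_rot: [-1.574, 0.001, -0.089]
force: [-0.6, 0.2, -0.8]
width: 47.9
clock: 8.8
eef_pos: [449.9, 365.5, 80.3]
tool_rot: [-1.573, 0.002, -0.087]
force: [0.8, 1.2, 1.4]
width: 68.4
```

```bash
python3 -m inch '[0.8,-1,0,-5,0,-1,0, 0.8,-2,0,-10,0,-3,0, 0.8,-4,0,-15,0,-6,0, 0.8,-4.1,0,-16.1,0,-6,0, 0.8,-4.1,0,-16.1,0,-6,0]';  python3 -c "
from h import *
d=grab('wrist','w8');whites(d,14);grab('side','s8');whites(load('s8'),10,400)
crop(load('s8'),170,150,160,120,5,'pics/s8c.png')"
```

```text
clock: 9.3
eef_pos: [394.8, 205.9, 80.6]
tool_rot: [-1.574, 0.001, 0.014]
force: [0.5, 0.2, 0.0]
width: 68.0
[557. 351.] [462.2 359.1] [47.3 62.4] 84.8
[330. 338.] [457.9 211.2] [157.5  48.3] 1.0
[454. 402.] [ 568.3 -456.7] [77.7 41.9] 88.4
[473. 389.] [ 621.8 -461.9] [72.4 50. ] 86.9
[379. 384.] [ 472.5 -333.1] [ 49.6 169.9] 80.0
[104. 396.] [ 0.3 -1. ] [200.4 200.5] 89.9
[241. 241.] [463.  210.7] [168.7  48.6] 0.8
[  6. 222.] [-20.8 679.5] [334.  74.] 77.5
[12. 98.] [ 141.8 1438.6] [270.9 118.2] 88.9
[57. 72.] [ 355.8 1581.3] [276.2 108.8] 72.7
[40.  8.] [ 480.9 2433.9] [243.1 447.4] 53.0
```

View pics/w8.png

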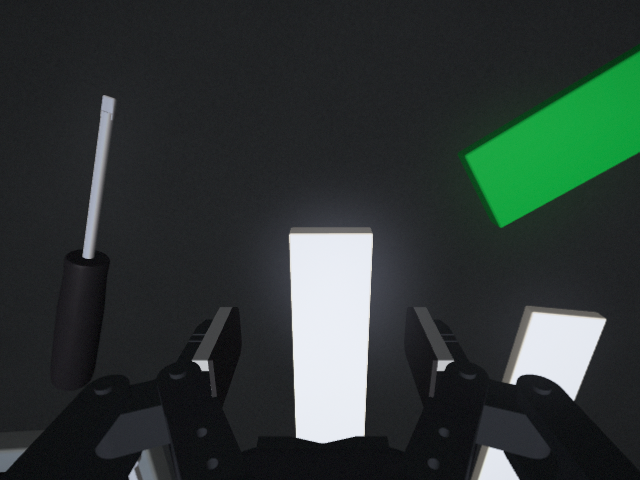

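View pics/s8c.png

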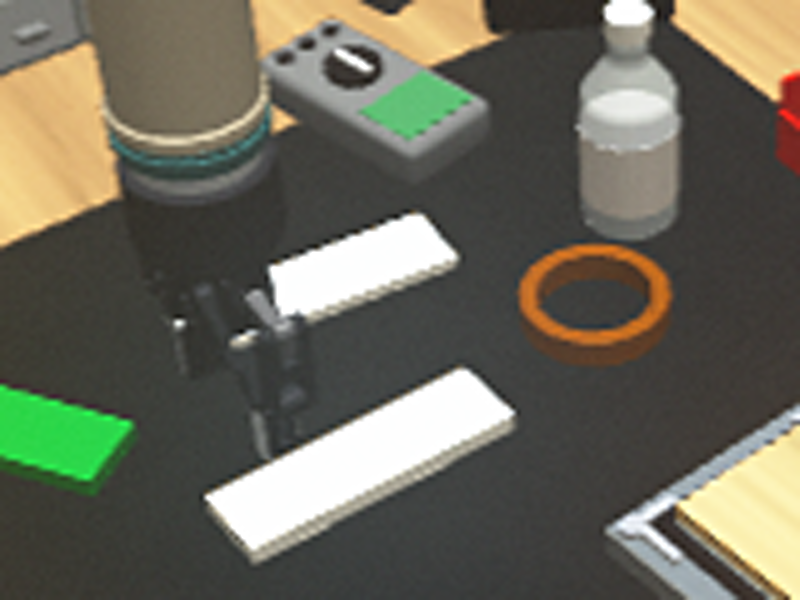

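```bash
python3 -m inch '[0.8,0,4,0.3,0,0,0, 0.8,0,7,0.3,0,0,0, 0.8,0,8,0.3,0,0,0, 0.8,0,8.1,0.3,0,0,0, 0.8,0,8.1,0.3,0,0,0]'; python3 -m inch '[0,0,0,0,0,0,0, 0,0,0,0,0,0,0, 0,0,0,0,0,0,0,0,0,0,0,0,0,0]'
```

```text
clock: 9.9
eef_pos: [396.2, 214.0, -0.8]
tool_rot: [-1.57, -0.0, 0.019]
force: [-0.0, -0.8, -0.7]
width: 68.3
clock: 10.3
eef_pos: [396.6, 213.1, 0.6]
tool_rot: [-1.57, -0.002, 0.017]
force: [-0.3, -0.7, 5.8]
width: 48.5
```

```bash
python3 -m inch '[0,0,-3.5,0,0,0,0, 0,0,-7,0,0,0,0, 0,1,-7,-5,0,-1,0, 0,2,-7,-10,0,-2,0, 0,3,-7,-15,0,-3,0, 0,3.7,-7,-20,0,-4,0, 0,3.7,-7,-24,0,-4,0, 0,3.7,-7,-26,0,-4,0, 0,3.7,-7,-26,0,-4,0, 0,3.7,-5,-26,0,-4,0, 0,3.7,-4.2,-26,0,-4,0]'; python3 -c "
from h import *
from cell import ctrl
grab('side','s9');s=ctrl.read_state();print(s['eef_pos'],s['tool_rot'],s['force'])
crop(load('s9'),260,190,140,105,6,'pics/s9c.png')"
```

```text
clock: 11.4
eef_pos: [437.2, -46.1, 41.0]
tool_rot: [-1.57, -0.0, 0.088]
force: [-0.1, 0.8, -1.5]
width: 48.4
[436.86441569 -45.82000173  40.32857376] [-1.57022715e+00  1.21071193e-03  8.87428050e-02] [ 0.49763714 -1.12849899 -0.81178924]
```

View pics/s9c.png

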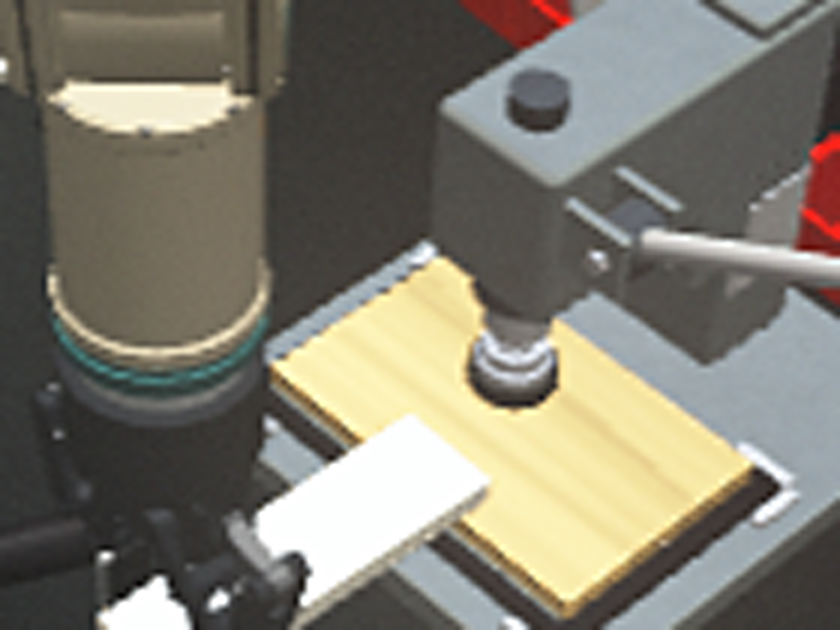

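```bash
python3 -m inch '[0,0.5,-0.1,0,0,0,0, 0,1.3,-0.1,0,0,0,0, 0,2.0,-0.1,0,0,0,0, 0,2.7,-0.1,0,0,0,0, 0,3.3,-0.1,0,0,0,0]'; python3 -c "
from h import *
from cell import ctrl
s=ctrl.read_state();print(s['eef_pos'],s['tool_rot'],s['force'])
grab('side','s10');crop(load('s10'),260,190,140,105,6,'pics/s10c.png')"
```

```text
clock: 11.95
eef_pos: [471.3, -43.9, 42.6]
tool_rot: [-1.571, -0.001, 0.087]
force: [-0.9, 0.8, -1.7]
width: 48.4
[471.25730958 -43.8560413   42.55021063] [-1.57060582e+00 -8.85273759e-04  8.70025909e-02] [-0.92896745  0.78426691 -1.70106533]
```

View pics/s10c.png

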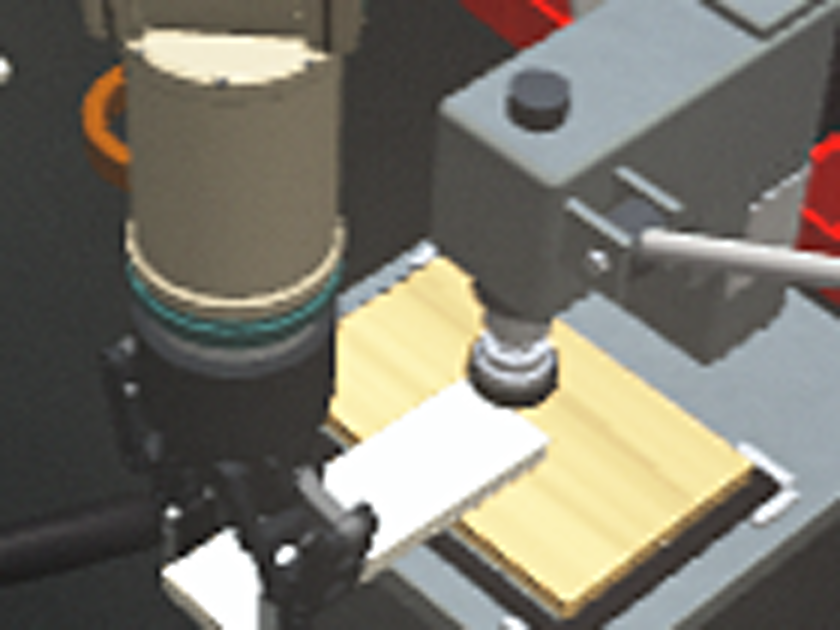

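```bash
python3 -m inch '[0,0.8,0,0,0,0,0, 0,1.6,0,0.1,0,0,0, 0,2.4,0,0.2,0,0,0, 0,3.0,0,0.2,0,0,0, 0,3.3,0,0.2,0,0,0,0,3.3,0,0.2,0,0,0]'; python3 -c "
from h import *
from cell import ctrl
s=ctrl.read_state();print(s['eef_pos'],s['tool_rot'],s['force'])
grab('side','s11');crop(load('s11'),260,190,140,105,6,'pics/s11c.png')"
```

```text
clock: 12.6
eef_pos: [503.3, -39.0, 42.2]
tool_rot: [-1.571, -0.0, 0.087]
force: [1.1, 0.3, -1.0]
width: 48.5
[503.29489808 -38.97885011  42.23850648] [-1.57059495e+00 -2.79701134e-04  8.72030381e-02] [ 1.05761727  0.28454562 -0.97794882]
```

View pics/s11c.png

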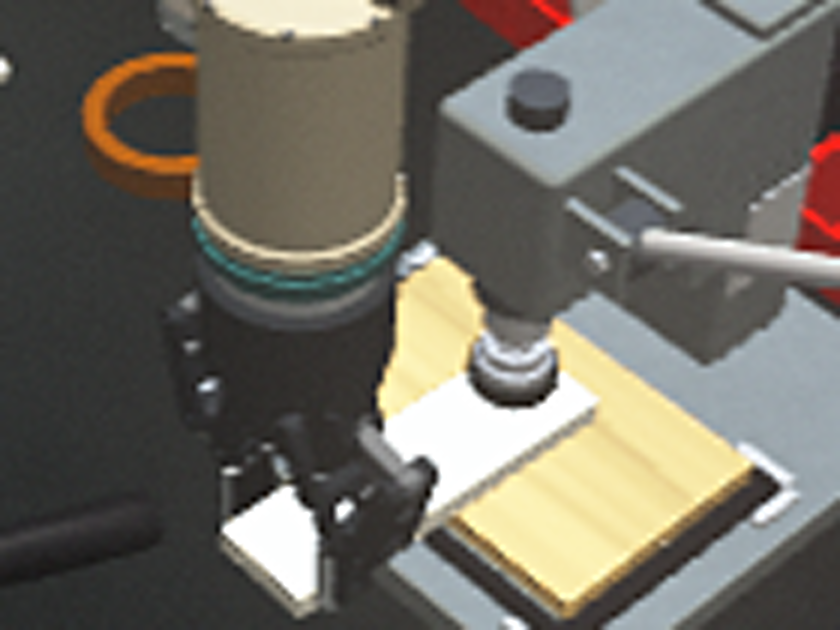

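Mid packer is in with no contact force. I lift in small steps and feel for the pad, to measure the gap.

```bash
for i in 1 2; do python3 -m inch '[0,0,-0.15,0,0,0,0,0,0,-0.15,0,0,0,0,0,0,-0.15,0,0,0,0]'; python3 -c "
from cell import ctrl
s=ctrl.read_state();print('state',s['eef_pos'].round(2),s['tool_rot'].round(4),s['force'].round(2),s['torque'].round(2))"; done
```

```text
clock: 12.95
eef_pos: [502.7, -39.2, 43.9]
tool_rot: [-1.571, 0.0, 0.087]
force: [-0.0, 0.2, -1.9]
width: 48.2
state [502.69 -39.16  43.92] [-1.5709e+00  1.0000e-04  8.7300e-02] [-0.01  0.24 -1.86] [0.01 0.08 0.02]
clock: 13.25
eef_pos: [502.9, -39.1, 45.4]
tool_rot: [-1.571, -0.0, 0.087]
force: [-0.4, -0.1, -1.9]
width: 48.1
state [502.87 -39.08  45.37] [-1.5708e+00 -1.0000e-04  8.7200e-02] [-0.4  -0.14 -1.91] [-0.07  0.08 -0.03]
```

```bash
for i in 1 2; do python3 -m inch '[0,0,-0.15,0,0,0,0,0,0,-0.15,0,0,0,0,0,0,-0.15,0,0,0,0]'; python3 -c "
from cell import ctrl
s=ctrl.read_state();print('state',s['eef_pos'].round(2),s['tool_rot'].round(4),s['force'].round(2),s['torque'].round(2))"; done;  python3 -c "
from h import *
grab('side','s12');crop(load('s12'),310,210,80,60,10,'pics/s12c.png')"
```

```text
clock: 13.55
eef_pos: [502.9, -39.1, 46.9]
tool_rot: [-1.571, -0.0, 0.087]
force: [0.2, 0.1, -1.4]
width: 48.6
state [502.93 -39.11  46.85] [-1.5708e+00 -1.0000e-04  8.7200e-02] [ 0.22  0.1  -1.38] [ 0.01  0.09 -0.01]
clock: 13.85
eef_pos: [502.9, -39.1, 48.4]
tool_rot: [-1.571, -0.0, 0.087]
force: [0.8, -0.4, -2.2]
width: 48.1
state [502.93 -39.08  48.37] [-1.5708e+00 -1.0000e-04  8.7300e-02] [ 0.8  -0.37 -2.16] [0.01 0.08 0.05]
```

View pics/s12c.png

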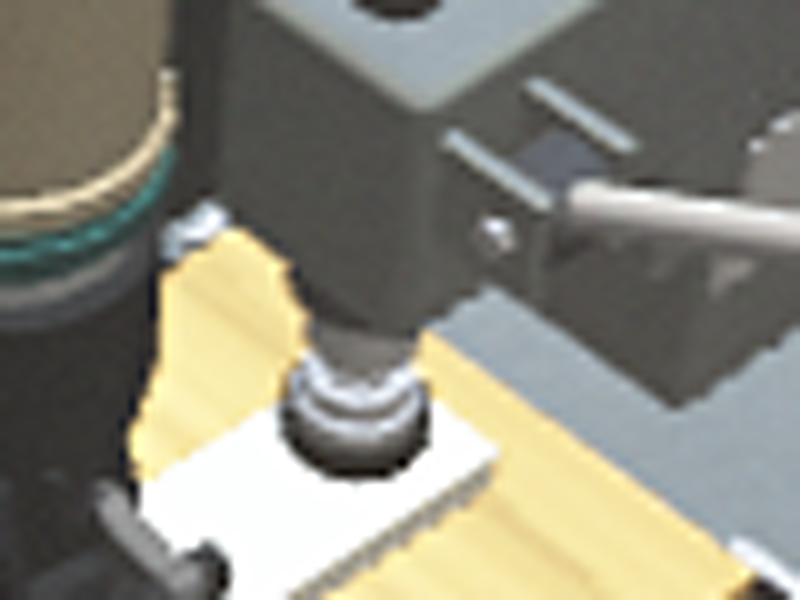

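No contact even at about 21 mm, so the gap is about 21 mm or more. That makes the mid packer too loose and the thickest the one to use. Returning the mid packer.

```bash
python3 -m inch '[0,0,0.5,0,0,0,0, 0,-3.5,0.5,0,0,0,0, 0,-7.2,0.5,0,0,0,0, 0,-8,-2,4,0,0,0, 0,-8.4,-2,9,0,2,0, 0,-8.4,-2,14,0,4,0, 0,-8.4,-2,19,0,4,0, 0,-8.4,-2,23,0,4,0, 0,-8.4,-2,26,0,4,0, 0,-8.4,-2,26,0,4,0]'; python3 -c "
from h import *
from cell import ctrl
grab('side','s13');s=ctrl.read_state();print(s['eef_pos'],s['tool_rot'],s['force'])
crop(load('s13'),170,150,160,120,5,'pics/s13c.png')"
```

```text
clock: 14.9
eef_pos: [396.2, 219.2, 68.6]
tool_rot: [-1.564, -0.002, 0.025]
force: [0.2, -0.1, -1.5]
width: 48.0
[396.1668769  215.41839011  68.25771633] [-1.56877270e+00 -4.84664196e-04  2.19775667e-02] [-0.38460159 -1.2148463  -2.0125988 ]
```

View pics/s13c.png

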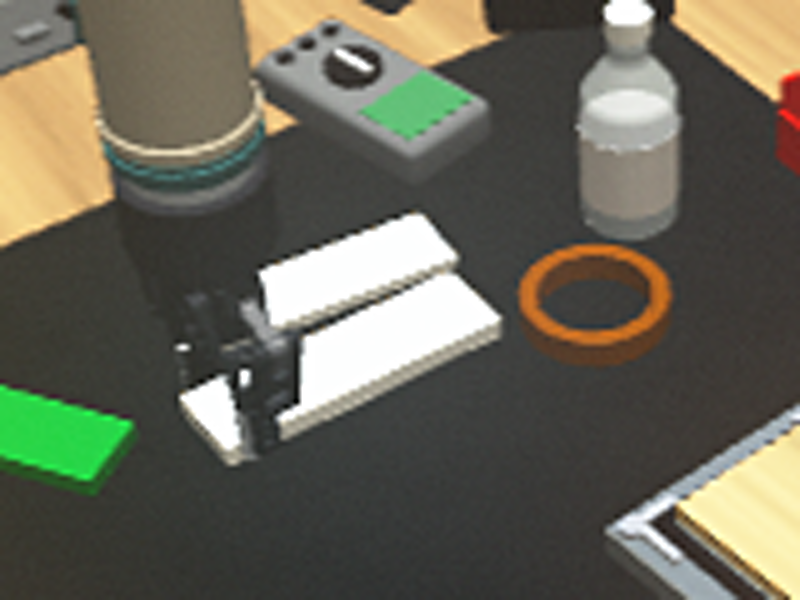

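```bash
python3 -m inch '[0,0,4,0,0,0,0, 0,0,6,0,0,0,0, 0,0,6.75,0,0,0,0, 0,0,6.75,0,0,0,0]';  python3 -m inch '[0.8,0,0,0,0,0,0, 0.8,0,0,0,0,0,0, 0.8,0,0,0,0,0,0, 0.8,0,-5,0,0,0,0,0.8,0,-10,0,0,0,0,0.8,0,-12,0,0,0,0]'
```

```text
clock: 15.35
eef_pos: [396.1, 210.3, 0.1]
tool_rot: [-1.574, 0.001, 0.016]
force: [-0.6, -0.2, 1.1]
width: 48.3
clock: 15.95
eef_pos: [397.5, 213.5, 124.1]
tool_rot: [-1.568, -0.003, 0.017]
force: [-0.8, 0.2, -0.1]
width: 68.3
```

```bash
python3 -m inch '[0.8,0,0,-5,0,0,0, 0.8,0,0,-10,0,0,0, 0.8,0,0,-15,0,0,0, 0.8,0,0,-20,0,0,0, 0.8,0,0,-25,0,0,0, 0.8,0,0,-30,0,2,0, 0.8,0,0,-35,0,4,0, 0.8,0,0,-40,0,6,0, 0.8,0,0,-45,0,8,0, 0.8,0,0,-50,0,11,0, 0.8,-0.2,0,-53.5,0,11,0, 0.8,-0.2,0,-53.5,0,11,0]';  python3 -m inch '[0.8,0,0,0,0,0,0,0.8,0,0,0,0,0,0]'; python3 -c "
from h import *
d=grab('wrist','w14');whites(d,18)
from cell import ctrl
s=ctrl.read_state();print(s['eef_pos'],s['tool_rot'])
grab('side','s14');crop(load('s14'),170,150,160,120,5,'pics/s14c.png');whites(load('s14'),12,400)"
```

```text
clock: 17.15
eef_pos: [402.1, -328.9, 120.3]
tool_rot: [-1.574, -0.0, -0.185]
force: [0.9, -0.4, -0.1]
width: 68.3
clock: 17.35
eef_pos: [403.9, -320.8, 120.9]
tool_rot: [-1.57, 0.0, -0.173]
force: [-0.2, 0.1, 0.1]
width: 68.4
[321. 315.] [ 470.5 -333.5] [ 48.2 167.2] 80.0
[ 404.05781602 -320.65551293  120.98692797] [-1.57013467e+00  1.82221886e-04 -1.71831024e-01]
[454. 402.] [ 567.1 -457. ] [77.5 41.9] 88.4
[473. 389.] [ 620.3 -462. ] [72.  49.9] 87.4
[379. 384.] [ 471.6 -333.8] [ 49.5 169.5] 79.9
[105. 396.] [ 0.4 -2.2] [199.8 200.1] 89.9
[242. 241.] [461.7 207.5] [ 48.5 168.7] 89.7
[ 11. 219.] [  9.3 677.4] [319. 132.] 77.5
[12. 98.] [ 139.4 1434.4] [269.7 118.2] 89.9
[71. 68.] [ 452.2 1565.7] [260.1 245.4] 89.8
[168.  60.] [ 798.6 1425.9] [839.4 210.5] 67.5
[40.  8.] [ 484.4 2423.9] [242.6 457.7] 53.0
```

View pics/w14.png

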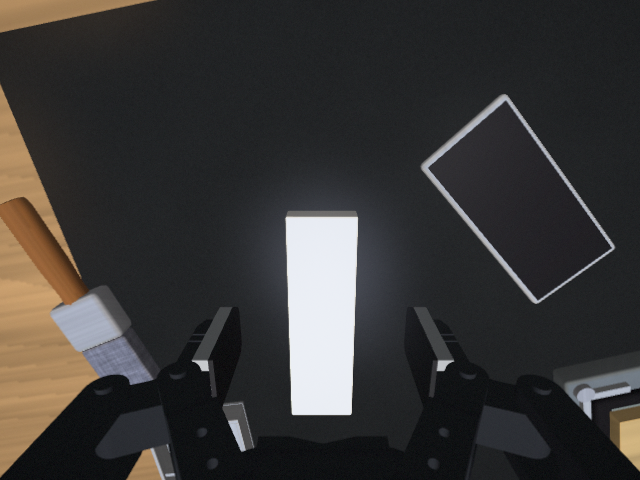

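View pics/s14c.png

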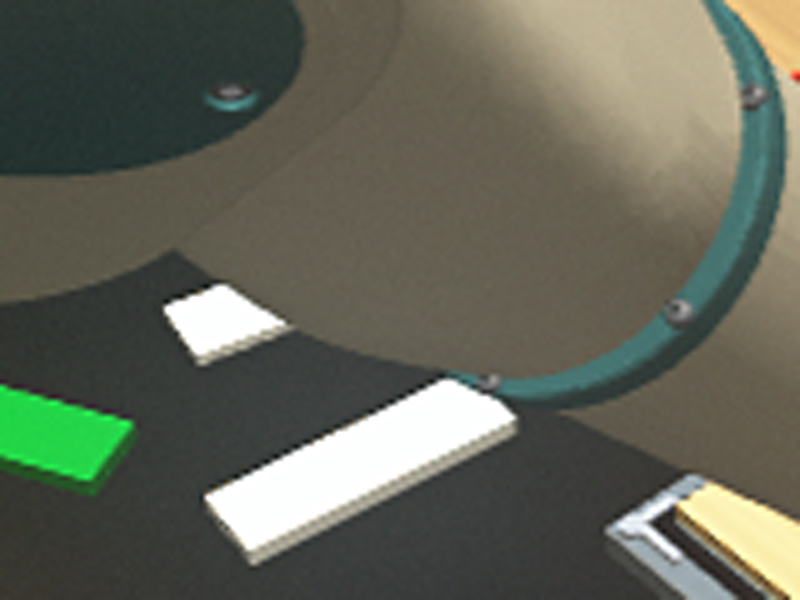

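```bash
python3 -m inch '[0.8,0,4,0,0,0,0, 0.8,0,8,0,0,0,0, 0.8,0,11,0,0,0,0, 0.8,0,11.9,0,0,0,0, 0.8,0,11.9,0,0,0,0, 0.8,0,11.9,0,0,0,0]'; python3 -m inch '[0,0,0,0,0,0,0, 0,0,0,0,0,0,0, 0,0,0,0,0,0,0,0,0,0,0,0,0,0,0,0,0,0,0,0,0]'
```

```text
clock: 18.05
eef_pos: [404.9, -322.1, 2.9]
tool_rot: [-1.571, -0.002, -0.173]
force: [0.7, 0.6, 0.2]
width: 68.2
clock: 18.55
eef_pos: [404.9, -322.8, 3.6]
tool_rot: [-1.572, -0.003, -0.174]
force: [0.0, 1.4, 5.9]
width: 48.6
```

```bash
python3 -m inch '[0,0,-4,0,0,0,0, 0,0,-7,2,0,0,0, 0,0,-7,6.5,0,-5,0, 0,-0.5,-7,11.5,0,-8,0, 0,-1,-7,16,0,-12,0, 0,-1.5,-7,20.5,0,-15,0, 0,-1.5,-7,24.5,0,-15,0, 0,-1.5,-7,27.8,0,-15,0, 0,-1.5,-7,27.8,0,-15,0, 0,-1.5,-5,27.8,0,-15,0, 0,-1.5,-4.2,27.8,0,-15,0, 0,-1.5,-4.2,27.8,0,-15,0]'; python3 -c "
from h import *
from cell import ctrl
grab('side','s15');s=ctrl.read_state();print(s['eef_pos'],s['tool_rot'],s['force'])
crop(load('s15'),260,190,140,105,6,'pics/s15c.png')"
```

```text
clock: 19.75
eef_pos: [437.0, -46.6, 43.5]
tool_rot: [-1.571, 0.001, 0.087]
force: [-1.2, -0.4, 0.5]
width: 48.6
[437.0501019  -46.5521574   43.93540402] [-1.57125468e+00  6.64970642e-04  8.65538955e-02] [-1.15827933  1.37409887 -0.67491226]
```

View pics/s15c.png

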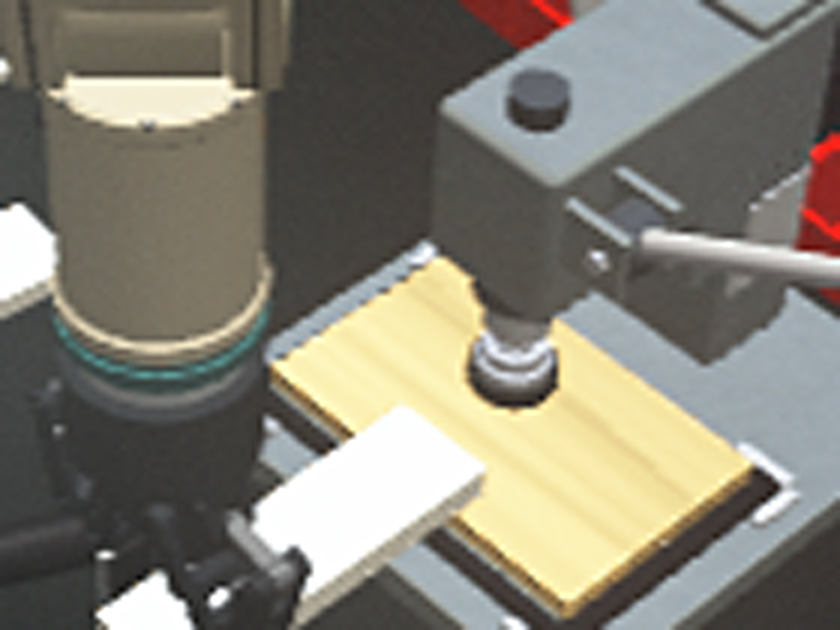

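```bash
python3 -m inch '[0,0.3,-0.1,0,0,0,0, 0,1.1,-0.1,0,0,0,0, 0,1.8,-0.1,0,0,0,0, 0,2.5,-0.1,0,0,0,0, 0,3,-0.1,0,0,0,0, 0,3.0,-0.1,0,0,0,0]'; python3 -c "
from h import *
from cell import ctrl
s=ctrl.read_state();print(s['eef_pos'],s['tool_rot'],s['force'],s['torque'])
grab('side','s16');crop(load('s16'),260,190,140,105,6,'pics/s16c.png')"
```

```text
clock: 20.4
eef_pos: [468.4, -43.1, 44.8]
tool_rot: [-1.57, -0.001, 0.087]
force: [-0.2, -0.2, -1.6]
width: 48.3
[468.43190912 -43.13385023  44.81845569] [-1.57028096e+00 -1.22842069e-03  8.68648278e-02] [-0.15782938 -0.18317413 -1.62722289] [-0.04682351  0.02052138 -0.0052094 ]
```

View pics/s16c.png

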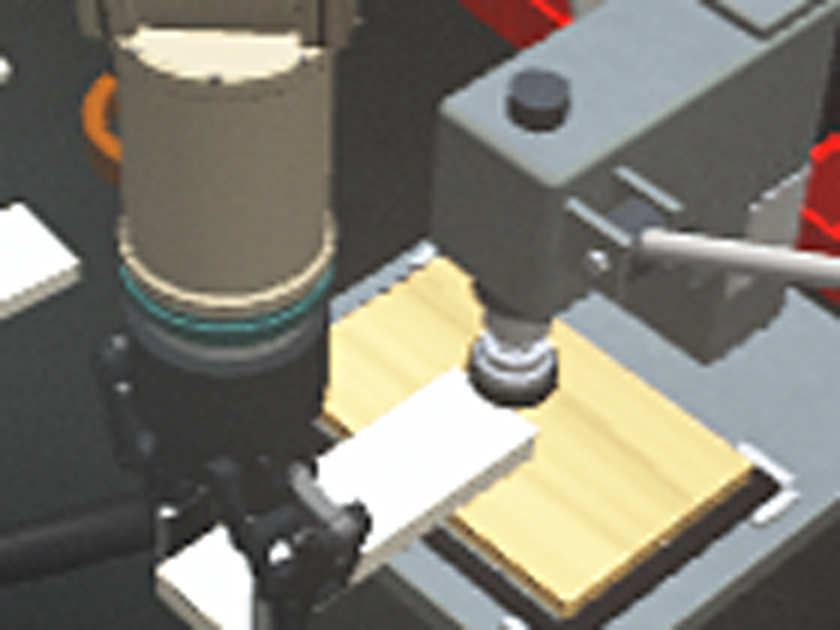

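```bash
python3 -m inch '[0,0.8,0,0,0,0,0, 0,1.6,0,0.1,0,0,0, 0,2.4,0,0.2,0,0,0, 0,3.2,0,0.2,0,0,0, 0,4,0,0.2,0,0,0,0,4.7,0,0.2,0,0,0,0,5.2,0,0.2,0,0,0,0,5.2,0,0.2,0,0,0]'; python3 -c "
from h import *
from cell import ctrl
s=ctrl.read_state();print(s['eef_pos'],s['tool_rot'],s['force'],s['torque'])
grab('side','s17');crop(load('s17'),260,190,140,105,6,'pics/s17c.png')"
```

```text
clock: 21.25
eef_pos: [519.8, -36.7, 44.8]
tool_rot: [-1.57, -0.001, 0.087]
force: [-0.4, 0.3, -1.3]
width: 48.5
[519.7776614  -36.68176291  44.79706709] [-1.57043537e+00 -8.84062508e-04  8.69165206e-02] [-0.37104513  0.26569112 -1.2711433 ] [-0.00928766  0.11923403 -0.0139551 ]
```

View pics/s17c.png

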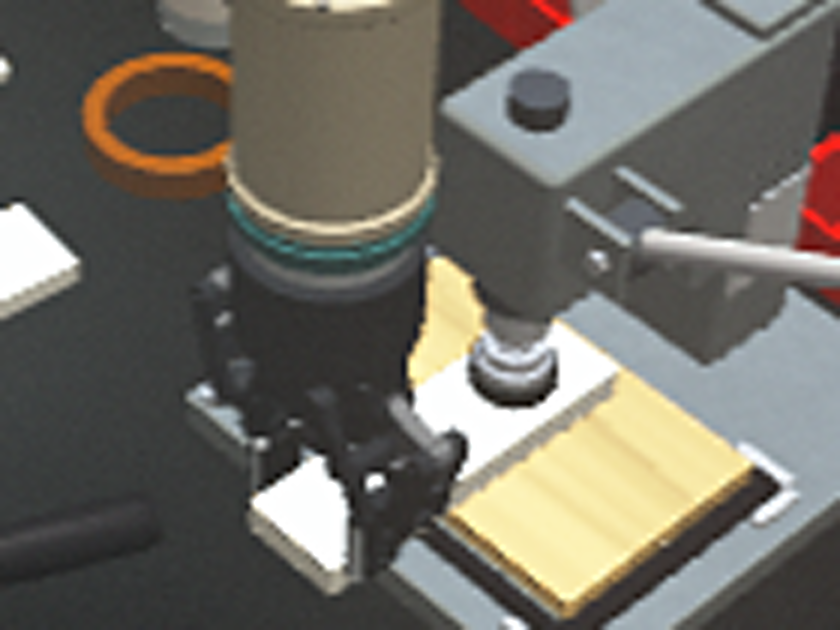

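```bash
python3 -m inch '[0,0,0.1,0,0,0,0, 0,0,0.12,0,0,0,0, 0.8,0,0.12,0,0,0,0, 0.8,0,0.12,0,0,0,0, 0.8,0,0.12,0,0,0,0]'; python3 -m inch '[0.8,0,-2,0,0,0,0,0.8,0,-6,0,0,0,0,0.8,-1,-10,0,0,0,0]'; python3 -c "
from h import *
from cell import ctrl
grab('side','s18');crop(load('s18'),260,190,140,105,6,'pics/s18c.png');grab('wrist','w18')"
```

```text
clock: 21.8
eef_pos: [518.8, -36.8, 43.7]
tool_rot: [-1.571, -0.0, 0.087]
force: [-0.1, 0.2, 0.1]
width: 68.5
clock: 22.1
eef_pos: [509.4, -37.2, 144.5]
tool_rot: [-1.569, -0.0, 0.088]
force: [-0.1, -0.9, 0.6]
width: 68.2
```

View pics/s18c.png

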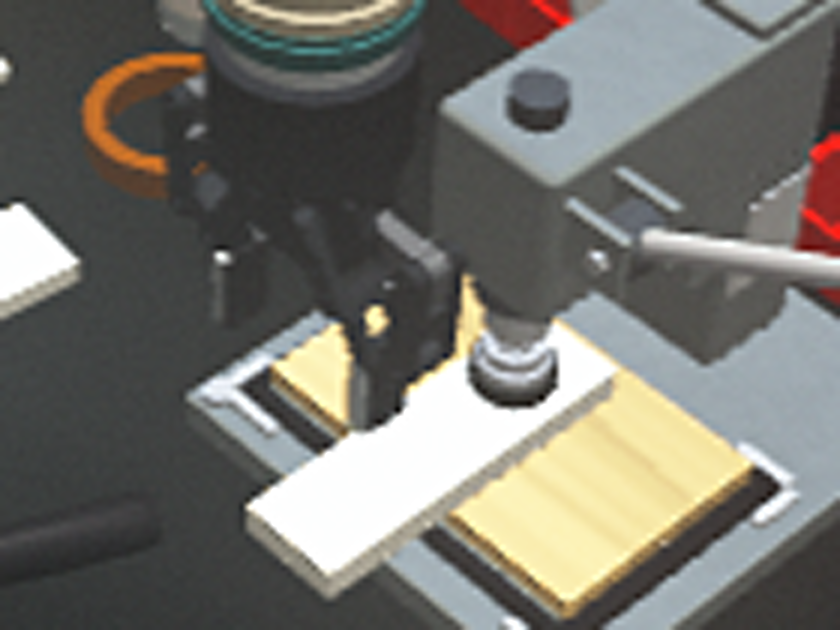

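View pics/w18.png

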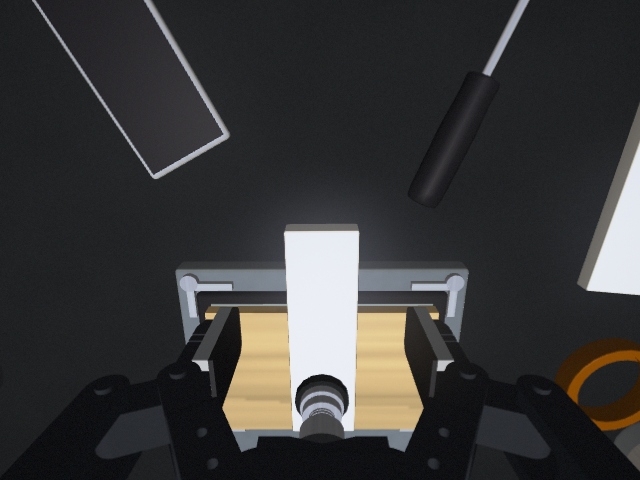

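Thick packer lies flat, aligned and centred under the pad: in the wrist view its near end is at (321,228) and the pad at (322,397). Next is the lever: rise and move over the knob with the gripper shut.

```bash
python3 -m inch '[0,-0.5,-5,0,0,0,0, 0,-0.5,-10,0,0,0,0, 0,0,-15,0,0,0,0, 0,0,-17.5,0,0,0,0, 0,3,-17.5,-4,0,0,0, 0,6,-17.5,-8,0,0,0, 0,9,-17.5,-12,0,0,0, 0,11,-17.5,-16,0,0,0, 0,12.2,-17.5,-18.6,0,0,0,0,12.2,-17.5,-18.6,0,0,0,0,12.2,-15.5,-18.6,0,0,0,0,12.2,-15.5,-18.6,0,0,0]'; python3 -c "
from h import *
from cell import ctrl
s=ctrl.read_state();print(s['eef_pos'],s['tool_rot'],s['force'])
grab('side','s19');crop(load('s19'),300,100,200,150,4,'pics/s19c.png');grab('wrist','w19')"
```

```text
clock: 23.4
eef_pos: [644.8, -211.6, 295.7]
tool_rot: [-1.569, 0.005, 0.089]
force: [0.1, -0.1, -0.9]
width: 0.3
[ 644.82683452 -211.61815942  295.67228581] [-1.56912515  0.00534819  0.0885686 ] [ 0.06349307 -0.14553729 -0.92215029]
```

View pics/s19c.png

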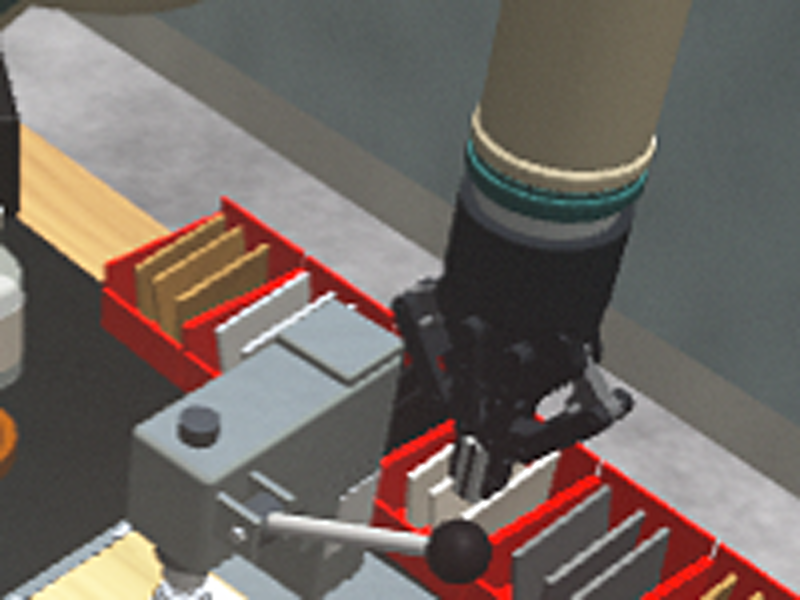

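View pics/w19.png

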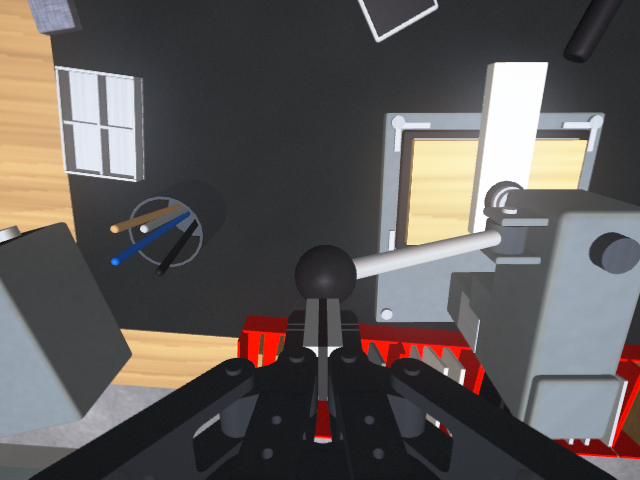

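```bash
python3 -c "
from h import *
W=load('w19');S=load('s19');S0=load('side0')
print(onz(W,[(325,275)],252), tri(W,(325,275),S,(300+460/4,100+550/4)))
print((proj(S,[[644.8,-211.6,295.7],[646.8,-212.3,252]])-[300,100])*4, proj(W,[[644.8,-211.6,295.7],[646.8,-212.3,252]]))"
```

```text
[[ 646.34123568 -210.38542379  252.        ]] (array([ 648.73455981, -210.39071852,  247.38351784]), np.float64(0.7738345303580552))
[[472.15907193 486.17406802]
 [460.87495466 547.46270351]] [[323.17144869 312.664557  ]
 [321.43852559 275.48145981]]
```

```bash
python3 -m inch '[0,0.2,1.5,0,0,0,0, 0,0.2,2.4,0,0,0,0, 0,0.2,2.4,0,0,0,0]'
```

```text
clock: 23.8
eef_pos: [647.6, -212.2, 272.7]
tool_rot: [-1.57, 0.003, 0.088]
force: [-0.7, -0.5, 0.3]
width: -0.4
```

```bash
python3 -m inch '[0,0,1.0,-0.3,0,0,0, 0,0,2.3,-0.8,0,0,0, 0,0,3.6,-1.2,0,0,0, 0,0,4.9,-1.5,0,0,0, 0,0,6.2,-1.8,0,0,0, 0,0,7.5,-1.85,0,0,0, 0,0,8.8,-1.8,0,0,0, 0,0,10,-1.6,0,0,0, 0,0,11.2,-1.4,0,0,0, 0,0,12.2,-1.1,0,0,0, 0,0,12.7,-1.0,0,0,0, 0,0,12.8,-1,0,0,0]'; python3 -c "
from h import *
grab('side','s20');crop(load('s20'),280,130,200,150,4,'pics/s20c.png')"
```

```text
clock: 25.0
eef_pos: [649.1, -220.9, 145.8]
tool_rot: [-1.569, 0.001, 0.088]
force: [-0.6, -0.2, 1.1]
width: 0.1
```

View pics/s20c.png

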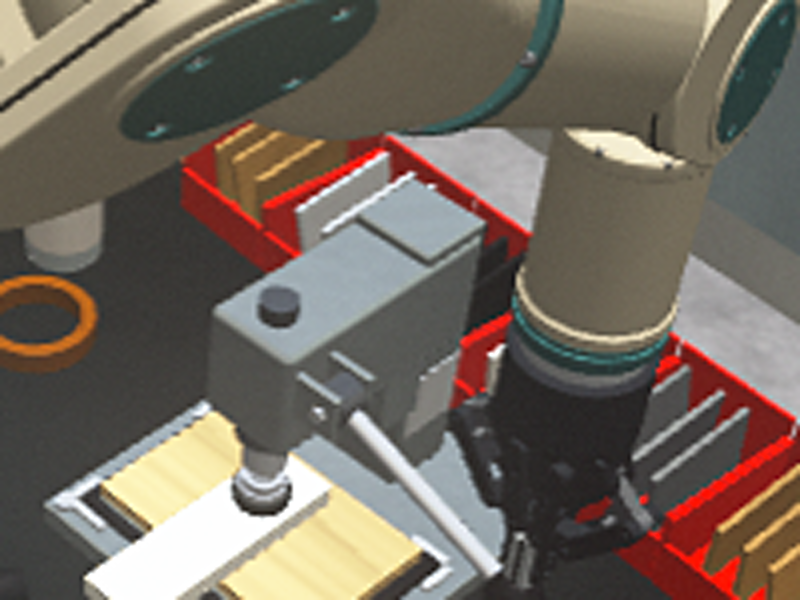

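```bash
python3 -m inch '[0,0,0.25,0,0,0,0, 0,0,0.4,0,0,0,0, 0,0,0.4,0,0,0,0]'
```

```text
clock: 25.35
eef_pos: [649.6, -221.1, 145.1]
tool_rot: [-1.57, -0.001, 0.087]
force: [-3.8, 1.4, 13.1]
width: -0.1
```

Lever is at its stop: 13 N with the tip at 145 mm, and the fully-down knob top is predicted at 146. Lift off and check.

```bash
python3 -m inch '[0,0,-3,0,0,0,0, 0,0,-8,0,0,0,0, 0,0,-13,0,0,0,0,0,0,-17,0,0,0,0,0,-4,-18,-3,0,0,0,0,-8,-18,-5,0,0,0,0,-8,-18,-5,0,0,0]'; python3 -c "
from h import *
grab('side','s21');crop(load('s21'),280,170,160,120,5,'pics/s21c.png');d=grab('scene','sc21');crop(d,150,200,320,150,2.5,'pics/sc21c.png')
S=load('s21')
for a in (0,.75,.85):
    r=150.36;f=np.arctan2(72,132)-a*1.0
    y=-52-r*np.cos(f);z=180+r*np.sin(f);c,s=np.cos(.089),np.sin(.089)
    print(a,(proj(S,[[630.4-s*y,-29+c*y,z]])-[280,170])*5)
grab('wrist','w21')"
```

```text
clock: 26.05
eef_pos: [569.1, -285.3, 322.8]
tool_rot: [-1.576, 0.005, 0.078]
force: [0.3, -0.5, 0.3]
width: 0.1
0 [[675.96764076 334.33624489]]
0.75 [[657.67911124 525.68883944]]
0.85 [[644.53908811 540.95773868]]
```

View pics/s21c.png

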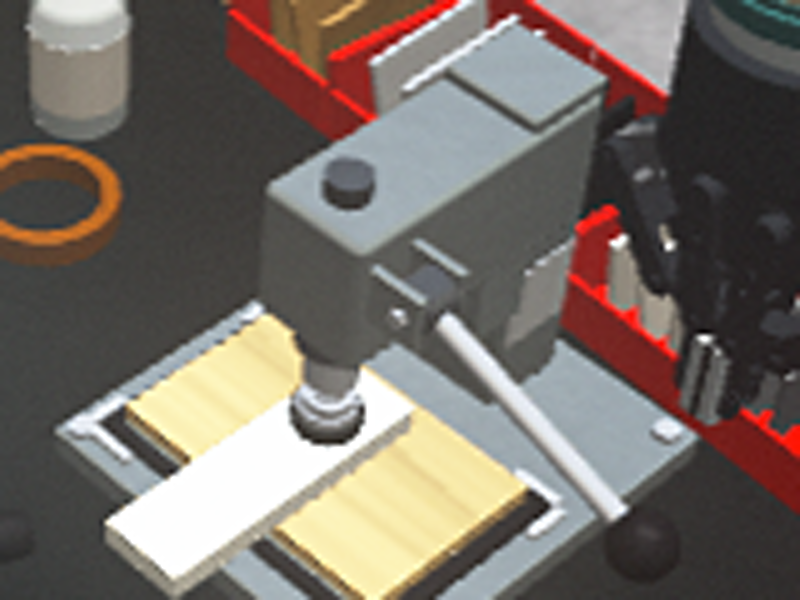

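View pics/sc21c.png

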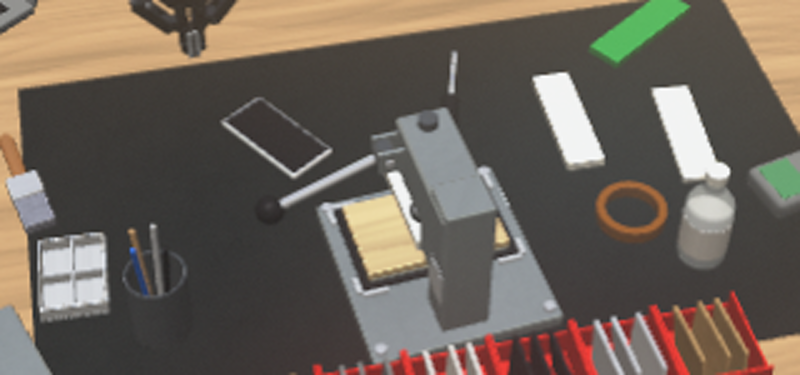

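View pics/w21.png

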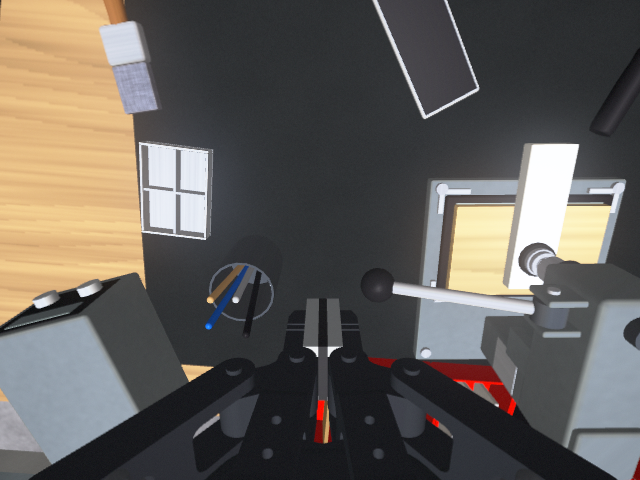

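```bash
python3 -c "
from h import *
W=load('w18');p=onz(W,[(321,228)],58)[0];print('w18 trail',p)
W=load('w21');p2=onz(W,[(552,145)],58)[0];print('w21 trail',p2)
for q in(p,p2):
    d=q[:2]-[630.4,-29];c,s=np.cos(.089),np.sin(.089);print('press frame trail',d@[c,s],d@[-s,c],'centre x',d@[c,s]+85)
from cell import finish_job,ctrl
s=ctrl.read_state();print(s['clock'],s['force'],s['eef_pos'])
finish_job()"
```

```text
w18 trail [499.51898469 -39.22918853  58.        ]
w21 trail [502.96796389 -42.88189414  58.        ]
press frame trail -131.27219949286436 1.4443360497903157 centre x -46.27219949286436
press frame trail -128.16153275897972 -2.5004666379728633 centre x -43.16153275897972
26.2 [0.41331126 0.62465982 0.05275072] [ 574.39838527 -278.46359695  322.91928999]
the job is handed in; nothing more can be done
```

The job is handed in at 26.2 s. The thickest packer is in the press with the lever fully down, but I could not measure the clamping force directly.

- **Thin packer:** I tried it in the gap first. It was too loose, so I laid it back flat on the bench.
- **Middle packer:** I tried it next and raised it inside the gap until its top was about 21 mm above the board. It still met no resistance, so the gap is about 21 mm or more and this packer was too loose. I laid it back flat.
- **Thickest packer:** It slid in without resistance and I released it on the board. I then pushed the lever to its stop, where the tip met 13 N at about 145 mm, and withdrew the arm.

**Last checks:**
- The thickest packer's centre is 43–46 mm in front of the pad's axis and within about 3 mm sideways, with its end showing past the pad.
- The knob is where 0.85 rad should put it, to about 1 pixel.
- In the pictures the other two packers lie flat, and the board and other things look unmoved.
- The robot is clear and touches nothing.

**What failed or disagreed:**
- The first grasp closed on top of the thin packer with about 27 N, so I lifted and regrasped lower.
- The side camera read positions about 3–5 mm off from the wrist camera. I relied on the wrist camera and the arm's own readings.
- The clamping force is only inferred. A gap of about 21–22 mm should give roughly 4–8 N.

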